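Open the blanks tub and park its lid

TASK

Get the tub of blanks at the marking bench open for loading: tip its loose lid up by the front lip, past upright, until it leans back by itself on the bar behind the tub, and let go of it there. Then take the leaning lid by its raised lip, lift it off and stand it upright in the slot of the lid rack, lip uppermost and roughly centred along the slot, standing on the slot's floor. Leave the jar, the wrench and the small chuck where they are.

Things in the scene. Friction and masses are not known exactly. Their poses are not given: they have to be found in the camera images.
- tub: Fixed open grey tub on a steel stand plate; flat blanks lie in it 30 mm below the rim. Origin on the table under the tub's centre; x from the front wall (under the lid's lip; it faces roughly the robot's right) to the back wall, y along its width, z up. Outside 96 mm (x) by 124 mm (y), walls 4 mm, rim 76 mm above the table.
- tub_back (a point): Middle of the outer upper edge of the tub's back wall (x = +48 mm, z = 76 mm in the tub's frame, same axes). The lid tips about this edge.
- backrest (a point): Middle of the fixed round bar (8 mm thick, along the tub's y) behind the tub, 141 mm above the table and 26 mm behind the back wall, on two uprights 52 mm to either side. Tub's axes. The lid leaning on it is about 12 degrees past upright, its lip then about 30 mm farther back than tub_back and 105 mm higher.
- lid_center (a point): Centre of the loose aluminium lid, 132 x 132 mm, 0.15 to 0.28 kg: a 3 mm plate (point in mid-thickness), thick front lip, and under it a frame of ribs 8 mm deep lying loosely in the tub's mouth; held by its weight only. Lid axes: x from front lip to back edge, y along the width, z out of the top face. Leaning, it hangs by its rear rib (17 mm from the back edge) on the top of the back wall.
- lid_lip (a point): Centre of the lid's front lip, 60 mm from lid_center along the lid's -x: a straight bar along the lid's y, 132 mm long, 9 mm thick (z, even above and below the plate), 12 mm deep (x). Lid shut: its centre is 20 mm ahead of the tub's front wall, its underside 73 mm above the table, free space below. Lid's axes.
- lid_foot (a point): Middle of the lid's back edge (plain 3 mm plate), 66 mm from lid_center along the lid's +x; the lowest edge when the lid stands. Lid's axes.
- rack_slot (a point): Centre of the floor of the slot in the fixed steel lid rack, 10 mm above the table; x across the slot, y along it, z up. Slot 22 mm wide, 96 mm long, open at ends and top; cheeks 46 mm high above its floor, then flaring 15 mm more to a mouth about 40 mm wide. The lid stands in it on its back edge, width along the slot, either face to the robot; it may lean on a cheek.
- jar: Bystander: closed glass jar, 52 mm across, 85 mm tall, origin under its centre.
- wrench: Bystander: steel wrench lying flat, 150 mm long, origin under its middle, x along it.
- chuck: Bystander: small steel three-jaw chuck lying flat, 64 mm across, 32 mm tall, origin under its centre.
Mind the look-alikes: they are no part of the job. What is shaped like the tub but pink or purple is not meant.

How it is judged (in metres and radians):
On the way:
1. the lid has been tipped up past upright and leans by itself on the backrest, its back edge still at the tub's back wall, let go by the robot (angle between lid_center's own z axis and vertical between 1.65 and 2.1 rad and contact force between each of the arm, the fingers and lid below 0.1 N and distance between lid_foot and tub_back below 0.04 m and z of lid_lip in the frame of tub_back above 0.07 m and linear speed of lid below 0.03 m/s), for 0.2 s.
At the end, for the whole second after the job is handed in: The lid stands at rest in the rack's slot, lip uppermost: its back edge in the slot on the slot's floor (within 8 mm in height, its middle within 30 mm of the slot's middle along the slot), its face within about 25 degrees of upright (x of lid_foot in the frame of rack_slot between -0.0135 and 0.0135 m and y of lid_foot in the frame of rack_slot between -0.03 and 0.03 m and z of lid_foot in the frame of rack_slot below 0.008 m and z of lid_lip in the frame of rack_slot above 0.105 m and angle between lid_center's own z axis and vertical between 1.12 and 2.02 rad and linear speed of lid below 0.02 m/s and angular speed of lid below 0.1 rad/s); the robot touches nothing.
It fails at once if the jar is pushed away (more than 25 mm) (distance of jar from where it was at the start of the episode above 0.025 m).
It fails at once if the wrench is pushed away (more than 25 mm) (distance of wrench from where it was at the start of the episode above 0.025 m).
It fails at once if the chuck is pushed away (more than 25 mm) (distance of chuck from where it was at the start of the episode above 0.025 m).
It also fails if it takes over 61 s, if anything falls off the work surface, if the arm or the gripper's body presses on something with over 40 N, if the wrist force passes 120 N, or if a joint passes its speed limit or range.

ROBOT

A 6-joint arm with a two-finger parallel gripper is mounted at the origin on the work surface. World frame = base frame: x ahead of the robot, y to its left, z up, the work surface at z = 0. Lengths are in m, angles in degrees, forces in N, time in s.
With the tool pointing down it reaches from about 0.3 to 0.75 m from the base axis. Payload 8.5 kg.
Tool frame: the origin (TCP) lies at the very end of the fingers, on their centre line; the grasp point (between the pads) lies 19 mm behind it (grip_depth is the distance from the TCP to the grasp point, in m); z points along the fingers, y is the direction in which the jaws open and shut (so a half turn about z gives the same grasp; the last joint's range is limited). The gripper opens to 85 mm and grips with 20 to 120 N. Pads are 22 mm wide; open, the fingers measure 114 mm over their backs; the gripper's body (76 mm by 85 mm) begins 54 mm behind the grasp point. The pads swing forward as they close: fully open they stand 13 mm farther back than shut.
Start: joints at [61.289, 21.807, 74.336, -0, 83.858, -12.336], TCP at [0.155, 0.528, 0.231] pointing down, gripper open.
Joint ranges: [-178.18, 178.18], [-50.72, 133.34], [12.68, 142.11], [-81.47, 261.47], [9.98, 163.14], [-165.26, 165.26]. Speed limits (degrees/s): [136.94, 136.94, 180, 180, 180, 180].

INTERFACE

Orientations are given as a 3x3 rotation matrix whose columns are the frame's x, y, z axes.
In Python, from rig import observe, get_image, close_job, silhouettes, grip_depth gives the robot as it stands. The module is installed in compiled form; this text tells all that it offers.
- The arm moves only by the shell command python3 -m crank 'ROWS' [FORCE]. ROWS is a JSON object of lists of equal length, an entry for each row: "slide": the shift along the tool's x, y, z in m, a list of three; "roll": the turn about the tool's z in rad; "grip": the finger opening in m, from 0 to 0.0854. A call has exactly 8 rows; each row is the pose to reach, as a shift and turn from the pose commanded when the call began, along the tool's axes at that moment; what a row does not reach only later rows make up. A row lasts 1/10 s, in which the tool goes at most 50 mm and 8.59 degrees, less where a joint would pass 70% of its speed; a pose out of reach is approached as far as the arm can. A call with a gripper value outside its range is refused whole. The fingers move at their own pace and stop on an object; FORCE is the grip in N (left out, the last holds). Time passes only in rows, so rows that repeat a pose let the fingers close, or fill a call up. It gives the time, the measured TCP pose, the force and the opening at its end, in the units of the state.
- observe(): the state, without advancing time (a new reading comes with each control period).
- get_image(name): name is "side" or "top" or "wrist"; returns a dict with "frame" (400x640x3 uint8, red, green, blue), "fx", "fy", "cx", "cy" (pixels), "xyz" and "rotation" of the camera in the world. Camera axes: x right, y down, z forward; pixel columns grow to the right and rows downward; lengths in m; the calibration is good to about 2 mm. The wrist camera is an equidistant fisheye: a pixel r from the principal point sees the ray r / f radians off the axis. A picture is of the moment at which its call begins. There is no depth.
- close_job(): hands the job in, once; it reports no verdict.
Trained networks look in a picture, given as the dict that the camera call returned (one of the last four; its "shot" number tells which), for a name from the list of things; names that differ only in an ending like _2 or _b are one class to them, and where a whole thing is asked for, a point or a joint stands for the part that bears it (a point fixed in the world has none). Each returns a list of dicts, best first, with "confidence" (0 to 1); they miss things now and then, are a little off and sometimes report something else, mostly with a low value. They report only what shows in the picture. A call takes as long as a camera call. They do not tell look-alikes from the thing itself.
- silhouettes(target, picture): "pixels" (400x640 bool, what is visible of it) and "box" ([centre column, centre row, width, height] in pixels, round what is visible of it).
The state is a dict: "time_s": time; "q": joint angles; "qvel": joint speeds; "joint_efforts": joint torques, N m; "position": TCP position; "tool_rot": TCP orientation; "ft_force": force on the tool from outside, world axes, zero at the start; "wrist_torque": the same for the moment, N m; "grip_width": finger opening in m.
Only numpy, scipy, OpenCV 4.12 (cv2) and the standard library are available. Lean on these libraries where they do the work, as an engineer would, in place of code of your own. Each camera call takes 0.05 s, during which the arm holds its last target.

## Working session

There is one attempt and no reset: what is moved stays moved. The work goes in short steps, Python scripts to look and compute and a shell command to move; the robot and the scene stay as the last step left them, time stands still between calls to the robot, and variables do not carry over. Pictures are saved under pics/ and viewed, and the job is handed in when it is done.

```bash
mkdir -p pics; python3 - <<'E'
from rig import *
import cv2
print(observe(), grip_depth)
for n in ("side","top","wrist"):
    d=get_image(n); cv2.imwrite(f"pics/{n}0.png",d["frame"][:,:,::-1])
    print(n,[d[k] for k in("fx","fy","cx","cy","xyz","rotation","shot")])
    for t in ("tub","lid_center","rack_slot","jar","wrench","chuck"):
        try:
            for s in silhouettes(t,d): print(t,round(s["confidence"],2),s["box"])
        except Exception as e: print(t,e)
E
```

```text
{'time_s': 0.0, 'q': array([ 6.12872772e+01,  2.18410770e+01,  7.43843648e+01,  1.77483657e-03,
        8.38580468e+01, -1.23352696e+01]), 'qvel': array([-0.03084862,  0.0353254 , -0.02847638,  0.07217883,  0.11554337,
        0.07050022]), 'joint_efforts': array([-4.07350910e-05, -4.48459232e+01, -2.31280392e+01, -2.46772970e-04,
        4.68905579e-03, -7.02468228e-06]), 'position': array([0.1549283 , 0.52742828, 0.23071325]), 'tool_rot': array([[-9.59423941e-01,  2.81966617e-01, -7.27052958e-04],
       [ 2.81967347e-01,  9.59423170e-01, -1.26318104e-03],
       [ 3.41376571e-04, -1.41693132e-03, -9.99998938e-01]]), 'ft_force': array([-0.00108942, -0.2332593 , -0.13986815]), 'wrist_torque': array([ 0.00209418,  0.01468294, -0.01124169]), 'grip_width': 0.08525426111269017} 0.0187
side [462.15220572553363, 462.15220572553363, 324.378281706114, 198.01951066651873, array([0.39339344, 0.9951089 , 1.08781739]), array([[-0.98876217, -0.10869044,  0.10264384],
       [-0.14945189,  0.7355287 , -0.6608038 ],
       [-0.00367444, -0.66871811, -0.74350695]]), 1]
tub 0.95 [392.3, 264.9, 60.6,
[... 617 characters left out ...]
4]
tub 0.77 [298.9, 176.8, 60.1, 61.0]
tub 0.73 [273.8, 285.1, 76.3, 63.3]
tub 0.66 [438.7, 107.4, 66.4, 57.8]
lid_center 0.88 [307.6, 174.9, 57.1, 59.7]
rack_slot 0.97 [419.7, 189.9, 42.2, 44.1]
jar 0.73 [375.0, 127.5, 26.3, 23.8]
wrench 0.62 [359.9, 265.1, 14.3, 57.5]
chuck 0.59 [238.9, 214.4, 24.0, 19.8]
wrist [309.70691628693146, 309.70691628693146, 320.18591570308325, 197.66671182721922, array([0.08059209, 0.55043797, 0.37464873]), array([[ 2.82064482e-01,  9.13759656e-01,  2.92374622e-01],
       [ 9.59395180e-01, -2.68419237e-01, -8.66718011e-02],
       [-7.18222309e-04,  3.04949840e-01, -9.52368143e-01]]), 3]
tub 0.84 [365.0, 325.9, 99.3, 50.5]
wrench 0.52 [101.2, 319.4, 14.4, 16.9]
```

View pics/side0.png

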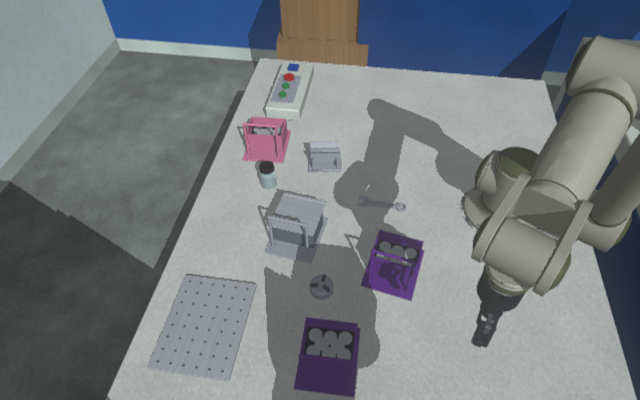

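View pics/top0.png

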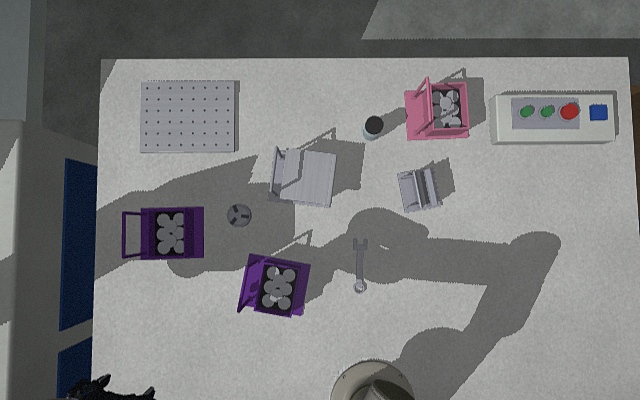

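View pics/wrist0.png

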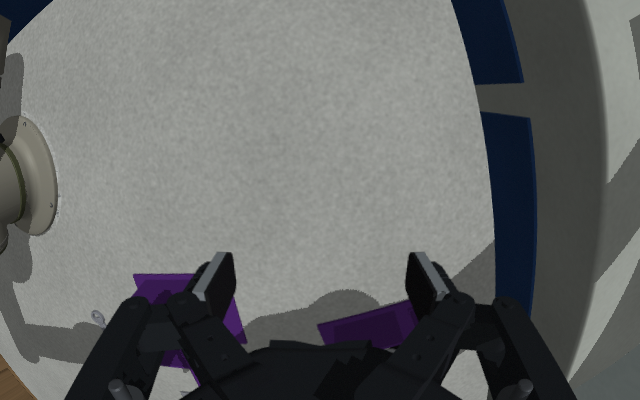

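```bash
python3 - <<'E'
import cv2
a=cv2.imread("pics/top0.png")[110:230,250:450]; cv2.imwrite("pics/topc.png",cv2.resize(a,None,fx=4,fy=4,interpolation=2))
a=cv2.imread("pics/side0.png")[130:270,240:360]; cv2.imwrite("pics/sidec.png",cv2.resize(a,None,fx=4,fy=4,interpolation=2))
E
```

```text
(no output)
```

View pics/topc.png

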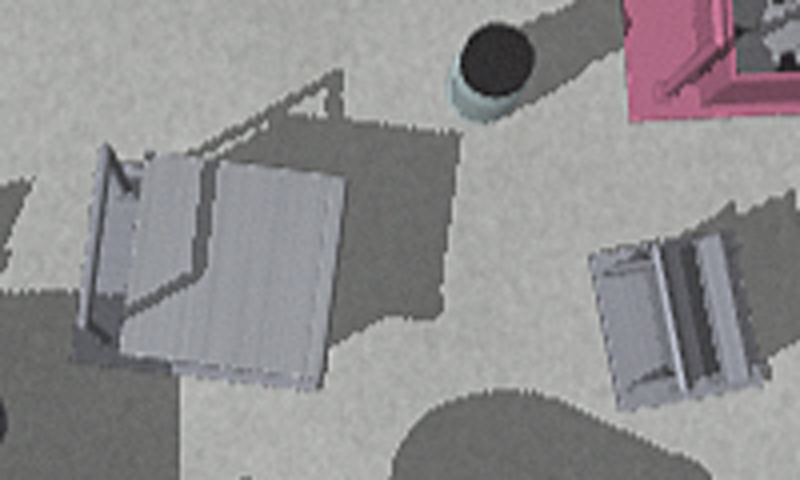

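View pics/sidec.png

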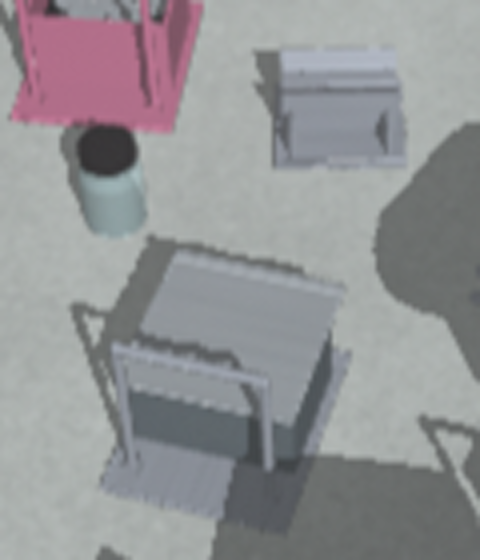

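Four tub-shaped things in the top view: purple (163,233), purple (274,285), pink (439,107) and grey (299,177). Only the grey one has the lid, with its lip on the right (robot's right) and the backrest on the left; the crop confirms it. The rack's slot is at about (424,189). Next I measure from both views.

```bash
cat > h.py <<'E'
import numpy as np
from rig import *
def ray(d,u,v):
    x=np.array([(u-d["cx"])/d["fx"],(v-d["cy"])/d["fy"]])
    if abs(d["fx"]-309.7)<1:
        r=np.hypot(*x); s=np.sin(r)/r if r>1e-9 else 1; c=np.array([x[0]*s,x[1]*s,np.cos(r)])
    else: c=np.array([x[0],x[1],1.]); c/=np.linalg.norm(c)
    return np.array(d["xyz"]),np.array(d["rotation"])@c
def atz(d,u,v,z):
    o,r=ray(d,u,v); return o+r*(z-o[2])/r[2]
def tri(*obs):
    A=np.zeros((3,3));b=np.zeros(3);L=[]
    for d,u,v in obs:
        o,r=ray(d,u,v);P=np.eye(3)-np.outer(r,r);A+=P;b+=P@o;L.append((o,P))
    X=np.linalg.solve(A,b); return X,[np.linalg.norm(P@(X-o))*1e3 for o,P in L]
def proj(d,X):
    c=np.array(d["rotation"]).T@(np.asarray(X)-d["xyz"])
    if abs(d["fx"]-309.7)<1:
        t=np.arctan2(np.hypot(c[0],c[1]),c[2]);n=np.hypot(c[0],c[1]);p=c[:2]/n*t
    else: p=c[:2]/c[2]
    return np.array([d["cx"]+d["fx"]*p[0],d["cy"]+d["fy"]*p[1]])
E
python3 - <<'E'
from h import *
np.set_printoptions(precision=4,suppress=True)
t=get_image("top");s=get_image("side")
T=lambda u,v:(t,250+u/4,110+v/4); S=lambda u,v:(s,240+u/4,130+v/4)
print("lipfar",tri(T(344,177),S(178,251)))
print("lipnear",tri(T(322,389),S(345,289)))
a=atz(*T(344,177),.0815);b=atz(*T(322,389),.0815);print(a,b,np.linalg.norm(a-b))
print("back", atz(*T(140,155),.079),atz(*T(120,352),.079))
print("bar",atz(*T(104,147),.145),atz(*T(84,325),.145))
print("bar tri",tri(T(104,147),S(115,347)),tri(T(84,325),S(268,381)))
for n,p in dict(lc0=(652,245),lc1=(685,390),rc0=(697,236),rc1=(728,385),rr0=(717,233),rr1=(750,380)).items(): print(n,atz(*T(*p),.071),atz(*T(*p),.01))
print("plate",[atz(*T(*p),.005) for p in((590,255),(622,410),(768,378))])
for n in("jar","chuck","wrench"):
  for q in silhouettes(n,t)[:1]: print(n,atz(t,*q["box"][:2],.04)[:2])
E
```

```text
lipfar (array([0.6543, 0.0925, 0.0763]), [np.float64(0.7211469294839853), np.float64(0.721146929483977)])
lipnear (array([0.522 , 0.1085, 0.0729]), [np.float64(3.5975683660603903), np.float64(3.5975683660602598)])
[0.6541 0.0928 0.0815] [0.518  0.1085 0.0815] 0.13694966061273925
back [0.6698 0.2238 0.079 ] [0.5429 0.237  0.079 ]
bar [0.6615 0.24   0.145 ] [0.5545 0.2521 0.145 ]
bar tri (array([0.6617, 0.2405, 0.1398]), [np.float64(0.8594957061296872), np.float64(0.8594957061298467)]) (array([0.5552, 0.2529, 0.1383]), [np.float64(0.06703735567437887), np.float64(0.06703735567426757)])
lc0 [ 0.61   -0.1069  0.071 ] [ 0.6185 -0.1227  0.01  ]
lc1 [ 0.5158 -0.1258  0.071 ] [ 0.5184 -0.1428  0.01  ]
rc0 [ 0.6156 -0.1363  0.071 ] [ 0.6245 -0.1539  0.01  ]
rc1 [ 0.5188 -0.1537  0.071 ] [ 0.5215 -0.1724  0.01  ]
rr0 [ 0.6175 -0.1493  0.071 ] [ 0.6265 -0.1678  0.01  ]
rr1 [ 0.5219 -0.168   0.071 ] [ 0.5248 -0.1876  0.01  ]
plate [array([ 0.6126, -0.0808,  0.005 ]), array([ 0.5052, -0.1004,  0.005 ]), array([ 0.5263, -0.2017,  0.005 ])]
jar [ 0.7368 -0.007 ]
chuck [0.501  0.3449]
wrench [0.3722 0.033 ]
```

```bash
python3 -m crank '{"slide":[[-0.03,-0.015,0],[-0.065,-0.035,0],[-0.1,-0.055,0],[-0.14,-0.075,0],[-0.18,-0.095,0],[-0.215,-0.115,0],[-0.25,-0.132,0],[-0.267,-0.141,0]],"roll":[-0.02,-0.04,-0.06,-0.09,-0.11,-0.13,-0.15,-0.171],"grip":[0.085,0.085,0.085,0.085,0.085,0.085,0.085,0.085]}' 30
```

```text
time_s: 2.1
position: [0.3734, 0.3152, 0.2314]
tool_rot: [[-0.993, 0.116, 0.001], [0.116, 0.993, -0.0], [-0.001, -0.0, -1.0]]
ft_force: [-0.6, 0.4, -0.6]
grip_width: 0.0848
```

```bash
python3 - <<'E'
from h import *
np.set_printoptions(precision=4,suppress=True)
o=observe();R=o["tool_rot"];print(o["position"],R)
print(R.T@(np.array([.585,.105,.2])-o["position"]), np.degrees(np.arctan2(R[1,1],R[0,1])))
E
```

```text
[0.3734 0.3152 0.2314] [[-0.9932  0.1161  0.0005]
 [ 0.1161  0.9932 -0.0002]
 [-0.0006 -0.0001 -1.    ]]
[-0.2346 -0.1842  0.0315] 83.33005730236458
```

```bash
python3 -m crank '{"slide":[[-0.03,-0.02,0],[-0.065,-0.05,0],[-0.1,-0.08,0],[-0.14,-0.11,0.01],[-0.18,-0.14,0.02],[-0.21,-0.165,0.03],[-0.23,-0.18,0.031],[-0.235,-0.184,0.031]],"roll":[0,0,0,0,0,0,0,0],"grip":[0.085,0.085,0.085,0.07,0.06,0.05,0.04,0.04]}' 30
python3 - <<'E'
from h import *
import cv2
d=get_image("wrist");cv2.imwrite("pics/w1.png",d["frame"][:,:,::-1]);print(d["xyz"],d["rotation"])
import pickle;pickle.dump(d,open("w1.pkl","wb"))
E
```

```text
time_s: 2.9
position: [0.5853, 0.1053, 0.1994]
tool_rot: [[-0.993, 0.117, -0.001], [0.117, 0.993, -0.0], [0.001, -0.0, -1.0]]
ft_force: [-0.9, 0.2, 0.1]
grip_width: 0.0402
[0.50828796 0.11526139 0.34276604] [[ 0.11744215  0.94610471  0.30181654]
 [ 0.99307905 -0.11153323 -0.03680125]
 [-0.00115526  0.30404971 -0.95265547]]
```

View pics/w1.png

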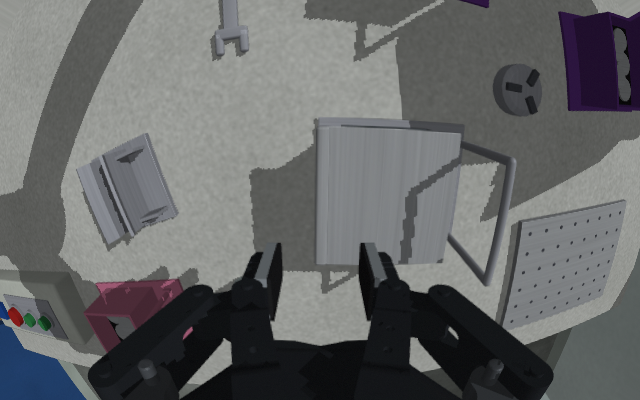

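```bash
python3 - <<'E'
import cv2
a=cv2.imread("pics/w1.png")[105:280,230:390]; cv2.imwrite("pics/w1c.png",cv2.resize(a,None,fx=3.4,fy=3.4,interpolation=2))
E
```

```text
(no output)
```

View pics/w1c.png

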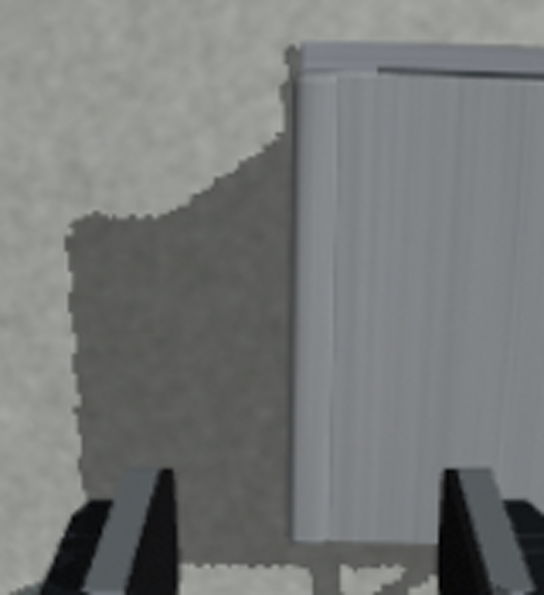

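```bash
python3 - <<'E'
from h import *
import pickle
np.set_printoptions(precision=4,suppress=True)
d=pickle.load(open("w1.pkl","rb"));t=get_image("top");s=get_image("side")
W=lambda u,v:(d,230+u/3.4,105+v/3.4)
T=lambda u,v:(t,250+u/4,110+v/4); S=lambda u,v:(s,240+u/4,130+v/4)
a=atz(*W(299,77),.0815);b=atz(*W(296,541),.0815);c=atz(*W(336,77),.0815);e=atz(*W(335,541),.0815)
print(a,b,c,e,np.linalg.norm(a-b),np.linalg.norm(a-c))
v=b-a;print(np.degrees(np.arctan2(v[1],v[0]))+90)
print(tri(W(296,541),T(344,177),S(178,251)),tri(W(299,77),T(322,385)))
m=(a+b+c+e)/4;o=observe();print("lip",m, o["tool_rot"].T@(m-o["position"]))
E
```

```text
[0.5296 0.1105 0.0815] [0.6577 0.0942 0.0815] [0.5306 0.1196 0.0815] [0.659  0.1053 0.0815] 0.1291211926196241 0.009135219418238305
82.75020558689322
(array([0.6549, 0.094 , 0.0805]), [np.float64(2.964322321408864), np.float64(1.3785511060725189), np.float64(2.6414484779269416)]) (array([0.5106, 0.1158, 0.3059]), [np.float64(1.4068548338808204), np.float64(1.4068548338808151)])
lip [0.5942 0.1074 0.0815] [-0.0108  0.0007  0.1189]
```

```bash
python3 -m crank '{"slide":[[-0.005,0.001,0.03],[-0.005,0.001,0.06],[-0.005,0.001,0.08],[-0.005,0.001,0.095],[-0.005,0.001,0.105],[-0.005,0.001,0.110],[-0.005,0.001,0.112],[-0.005,0.001,0.112]],"roll":[0,0,0,0,0,0,0,0],"grip":[0.03,0.028,0.028,0.028,0.028,0.028,0.028,0.028]}' 30
python3 - <<'E'
from h import *
import cv2
d=get_image("wrist");cv2.imwrite("pics/w2.png",cv2.resize(d["frame"][130:330,200:440,::-1],None,fx=3,fy=3,interpolation=2))
d=get_image("side");cv2.imwrite("pics/s2.png",cv2.resize(d["frame"][120:270,220:400,::-1],None,fx=4,fy=4,interpolation=2))
E
```

```text
time_s: 3.85
position: [0.589, 0.1081, 0.0888]
tool_rot: [[-0.993, 0.114, 0.001], [0.114, 0.993, -0.0], [-0.001, 0.0, -1.0]]
ft_force: [0.6, 0.5, 0.3]
grip_width: 0.0279
```

View pics/w2.png

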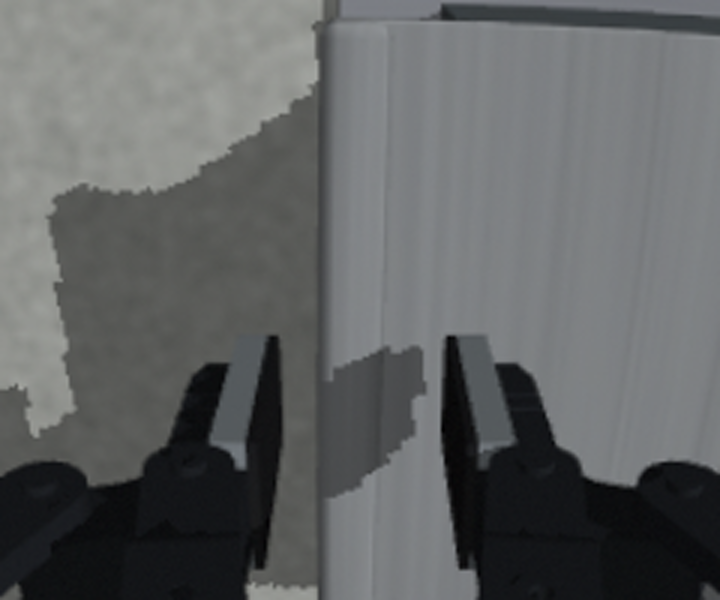

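View pics/s2.png

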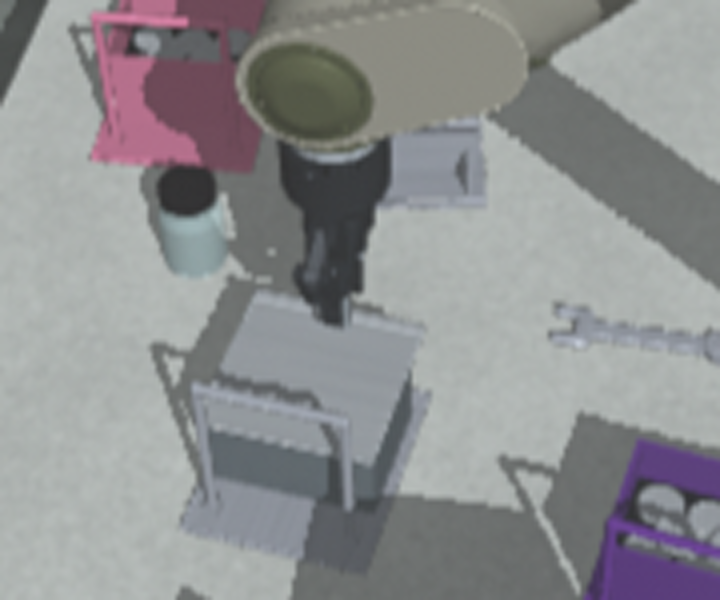

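```bash
python3 -m crank '{"slide":[[0,-0.001,0.002],[0,-0.001,0.004],[0,-0.001,0.005],[0,-0.001,0.006],[0,-0.001,0.007],[0,-0.001,0.008],[0,-0.001,0.009],[0,-0.001,0.009]],"roll":[0,0,0,0,0,0,0,0],"grip":[0.026,0.024,0.022,0.022,0.022,0.022,0.022,0.022]}' 30
```

```text
time_s: 4.75
position: [0.5888, 0.1069, 0.0792]
tool_rot: [[-0.993, 0.115, -0.0], [0.115, 0.993, 0.0], [0.0, 0.0, -1.0]]
ft_force: [-0.4, -0.9, 0.5]
grip_width: 0.0218
```

```bash
python3 -m crank '{"slide":[[0,0,0.0005],[0,0,0.001],[0,0,0.001],[0,0,0.0015],[0,0,0.0015],[0,0,0.002],[0,0,0.002],[0,0,0.002]],"roll":[0,0,0,0,0,0,0,0],"grip":[0.02,0.02,0.02,0.02,0.02,0.02,0.02,0.02]}' 30
```

```text
time_s: 5.55
position: [0.589, 0.1069, 0.0786]
tool_rot: [[-0.993, 0.114, 0.001], [0.114, 0.993, -0.0], [-0.001, 0.0, -1.0]]
ft_force: [-4.2, 0.0, 11.1]
grip_width: 0.0203
```

```bash
python3 -m crank '{"slide":[[0,0,-0.001],[0,0,-0.0015],[0,0,-0.0015],[0,0,-0.0015],[0,0,-0.0015],[0,0,-0.0015],[0,0,-0.0015],[0,0,-0.0015]],"roll":[0,0,0,0,0,0,0,0],"grip":[0.02,0.018,0.016,0.013,0.01,0.008,0.008,0.008]}' 30
python3 - <<'E'
from h import *
import cv2
d=get_image("wrist");cv2.imwrite("pics/w3.png",cv2.resize(d["frame"][130:330,200:440,::-1],None,fx=3,fy=3,interpolation=2))
print(observe()["ft_force"],observe()["wrist_torque"])
E
```

```text
time_s: 6.35
position: [0.5891, 0.1065, 0.0792]
tool_rot: [[-0.993, 0.115, 0.001], [0.115, 0.993, -0.001], [-0.001, -0.0, -1.0]]
ft_force: [-1.1, 0.1, 6.1]
grip_width: 0.0107
[-0.87645525 -0.77826651  5.96008294] [-0.01599457  0.20541665 -0.03777897]
```

View pics/w3.png

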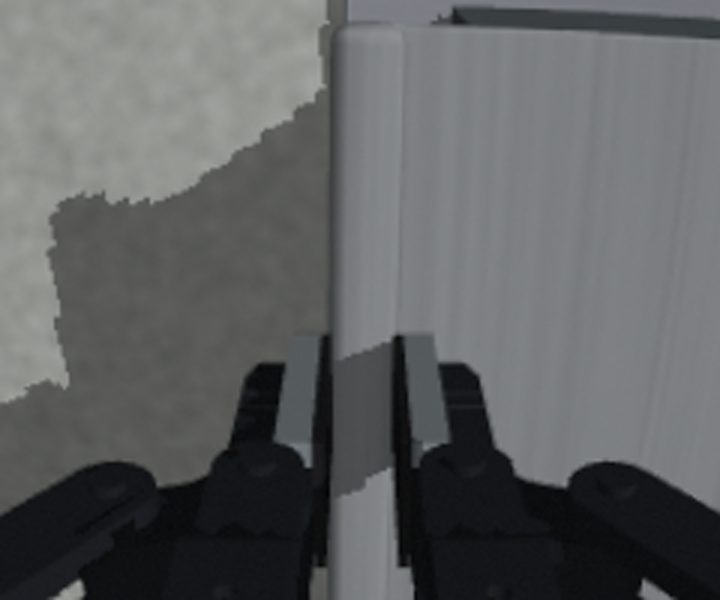

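```bash
python3 -m crank '{"slide":[[0,0.0003,-0.001],[0,0.0005,-0.002],[0,0.001,-0.004],[0,0.001,-0.006],[0,0.0015,-0.009],[0,0.002,-0.012],[0,0.0025,-0.015],[0,0.0025,-0.015]],"roll":[0,0,0,0,0,0,0,0],"grip":[0.006,0.006,0.006,0.006,0.006,0.006,0.006,0.006]}' 20
python3 - <<'E'
from h import *
import cv2
d=get_image("wrist");cv2.imwrite("pics/w4.png",cv2.resize(d["frame"][80:330,200:480,::-1],None,fx=2.4,fy=2.4,interpolation=2))
d=get_image("side");cv2.imwrite("pics/s4.png",cv2.resize(d["frame"][120:270,220:400,::-1],None,fx=4,fy=4,interpolation=2))
E
```

```text
time_s: 7.2
position: [0.5893, 0.1094, 0.0944]
tool_rot: [[-0.993, 0.114, 0.001], [0.114, 0.993, -0.0], [-0.001, 0.0, -1.0]]
ft_force: [1.0, 0.3, -1.5]
grip_width: 0.0105
```

View pics/w4.png

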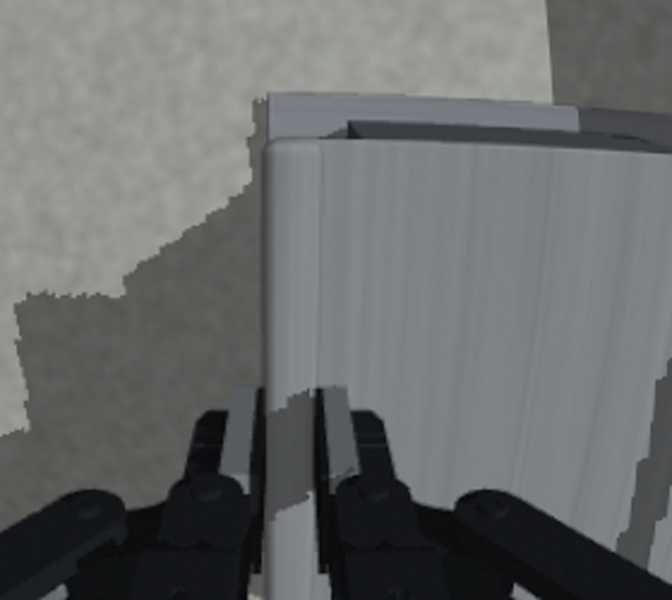

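View pics/s4.png

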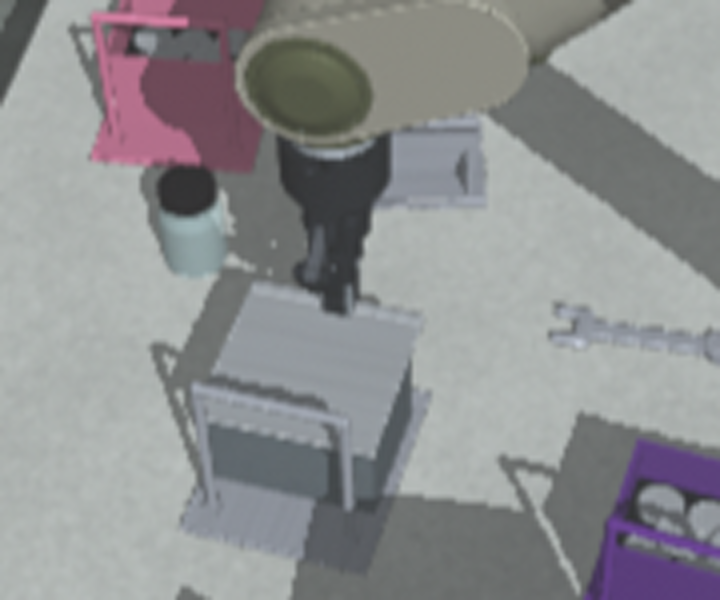

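```bash
python3 -m crank '{"slide":[[0,0.0005,-0.003],[0,0.001,-0.006],[0,0.0015,-0.009],[0,0.002,-0.012],[0,0.003,-0.015],[0,0.0035,-0.018],[0,0.004,-0.021],[0,0.004,-0.021]],"roll":[0,0,0,0,0,0,0,0],"grip":[0.006,0.006,0.006,0.006,0.006,0.006,0.006,0.006]}' 20
python3 - <<'E'
from h import *
import cv2
d=get_image("wrist");cv2.imwrite("pics/w5.png",cv2.resize(d["frame"][80:330,200:480,::-1],None,fx=2.4,fy=2.4,interpolation=2))
d=get_image("side");cv2.imwrite("pics/s5.png",cv2.resize(d["frame"][120:270,220:400,::-1],None,fx=4,fy=4,interpolation=2))
E
```

```text
time_s: 8.1
position: [0.5897, 0.1134, 0.1153]
tool_rot: [[-0.993, 0.114, 0.001], [0.114, 0.993, 0.0], [-0.001, 0.0, -1.0]]
ft_force: [-0.2, 0.3, -0.7]
grip_width: 0.0103
```

View pics/w5.png

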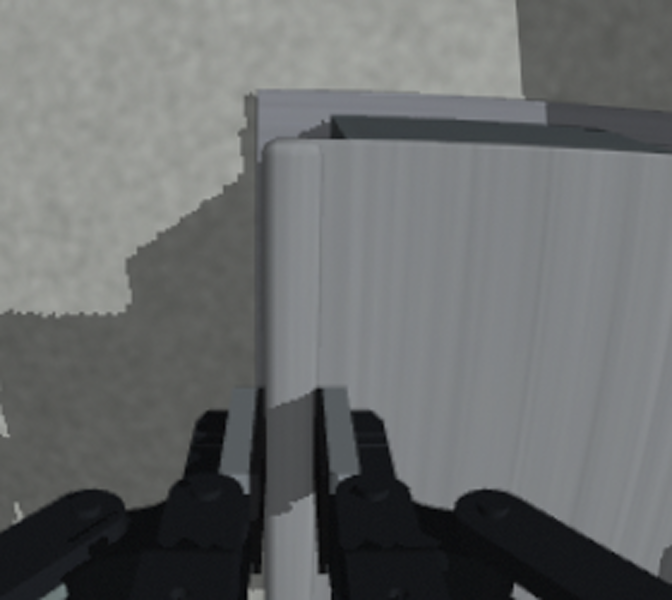

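View pics/s5.png

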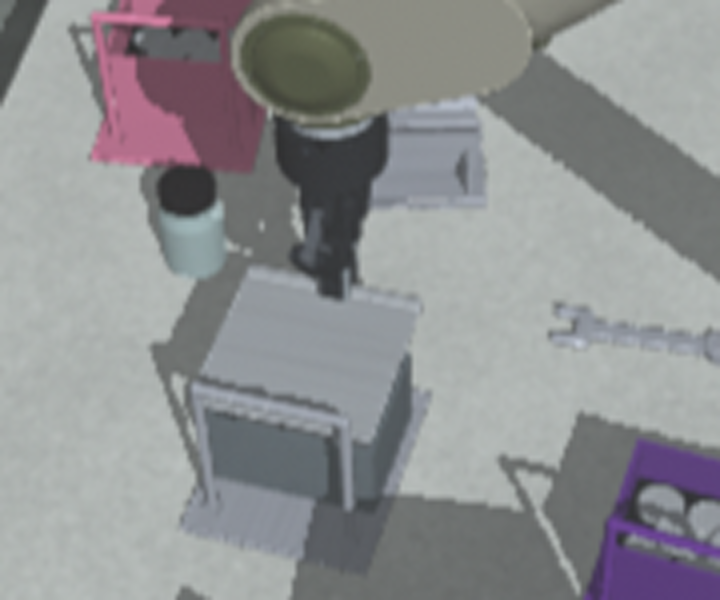

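```bash
python3 - <<'E'
from h import *
import cv2
d=get_image("wrist");cv2.imwrite("pics/w6.png",d["frame"][:,:,::-1])
d=get_image("side");cv2.imwrite("pics/s6.png",cv2.resize(d["frame"][180:260,260:340,::-1],None,fx=7,fy=7,interpolation=2))
print(observe()["ft_force"],observe()["wrist_torque"])
E
```

```text
[-0.16558235  0.2416142  -0.73443603] [-0.08506772  0.02212789 -0.03811387]
```

View pics/w6.png

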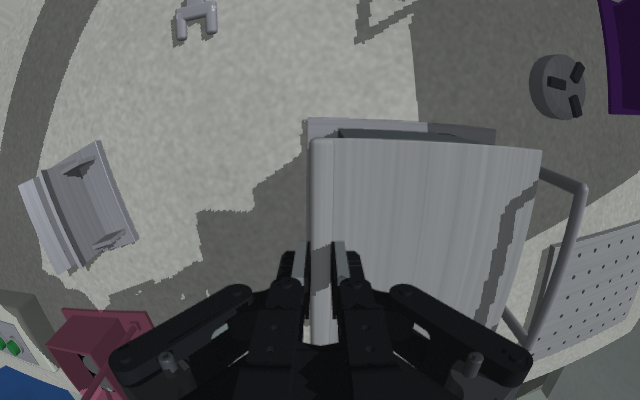

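View pics/s6.png

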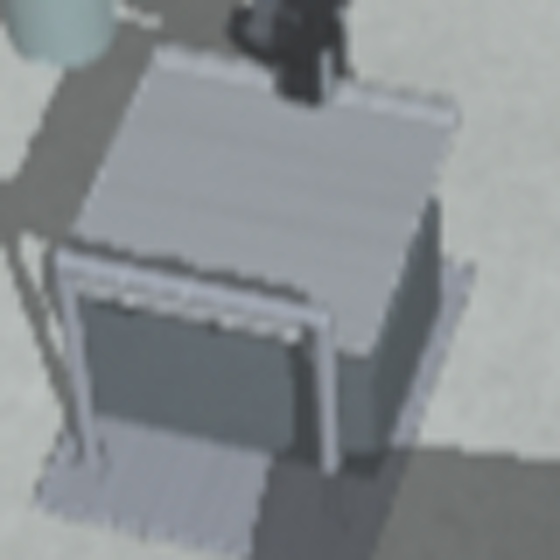

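```bash
python3 - <<'E'
from h import *
np.set_printoptions(precision=4,suppress=True)
d=get_image("wrist");s=get_image("side")
S=lambda u,v:(s,260+u/7,180+v/7)
print(tri((d,541,151),S(370,352)))
print("lip near front",tri((d,311,140),S(457,112)))
o=observe();u=o["tool_rot"][:,1]; lip=o["position"]
w=o["tool_rot"][:,0]
for th in (0,10,18):
    t=np.radians(th); b=lip+np.array([0,0,-.0015])+.126*np.cos(t)*u+np.array([0,0,-.126*np.sin(t)])+w*.064
    print(th,b,proj(d,b),proj(s,b))
E
```

```text
(array([0.5434, 0.2463, 0.1116]), [np.float64(2.0538870382947967), np.float64(2.0538870382948344)])
lip near front (array([0.5288, 0.1163, 0.1082]), [np.float64(1.5304046304914525), np.float64(1.5304046304916559)])
0 [0.5403 0.2458 0.1132] [541.9619 142.7079] [313.2511 229.6883]
10 [0.5401 0.2439 0.0913] [518.6397 137.0163] [313.6211 234.1375]
18 [0.5396 0.2396 0.0742] [499.5348 133.0873] [314.1806 236.7424]
```

The lid came up flat in the pinch instead of tipping: its back corner is at z≈0.11. I'll set it back down and tip it with the fingers in front of the lip, pushing back and up so it can pivot.

```bash
python3 -m crank '{"slide":[[0,-0.002,0.004],[0,-0.004,0.010],[0,-0.006,0.016],[0,-0.0068,0.022],[0,-0.0068,0.027],[0,-0.0068,0.031],[0,-0.0068,0.034],[0,-0.0068,0.036]],"roll":[0,0,0,0,0,0,0,0],"grip":[0.006,0.006,0.006,0.006,0.006,0.006,0.006,0.006]}' 20
python3 - <<'E'
from h import *
import cv2
d=get_image("wrist");cv2.imwrite("pics/w7.png",d["frame"][:,:,::-1])
E
```

```text
time_s: 9.2
position: [0.5888, 0.1066, 0.079]
tool_rot: [[-0.993, 0.114, 0.0], [0.114, 0.993, -0.0], [-0.0, -0.0, -1.0]]
ft_force: [-4.2, -0.3, 11.8]
grip_width: 0.0106
```

View pics/w7.png

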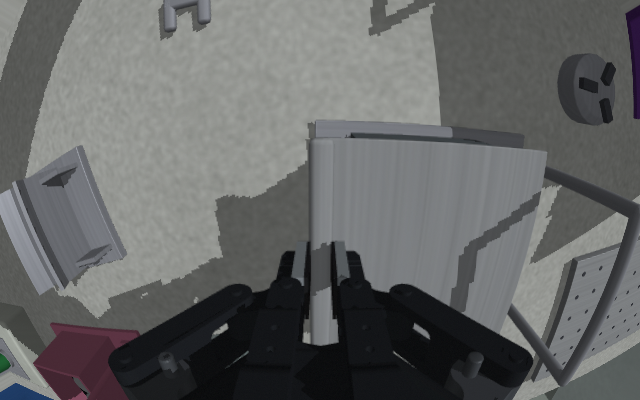

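```bash
python3 -m crank '{"slide":[[0,0,-0.002],[0,0,-0.002],[0,0,-0.003],[0,0,-0.015],[0,-0.005,-0.03],[0,-0.03,-0.045],[0,-0.045,-0.045],[0,-0.05,-0.045]],"roll":[0,0,0,0,0,0,0,0],"grip":[0.03,0.03,0.03,0.03,0.03,0.03,0.03,0.03]}' 20
python3 - <<'E'
from h import *
import cv2
o=observe();print(o["q"],o["position"],o["ft_force"])
d=get_image("wrist");cv2.imwrite("pics/w8.png",d["frame"][:,:,::-1])
E
```

```text
time_s: 10.05
position: [0.583, 0.0555, 0.1241]
tool_rot: [[-0.993, 0.116, 0.001], [0.116, 0.993, -0.0], [-0.001, -0.0, -1.0]]
ft_force: [-0.6, 0.3, -1.1]
grip_width: 0.0301
[-6.13261401e+00  3.07304565e+01  7.80002957e+01 -3.61146477e-03
  7.12369440e+01 -8.94558896e+01] [0.58301618 0.0555187  0.12408658] [-0.58480668  0.25814773 -1.07330951]
```

View pics/w8.png

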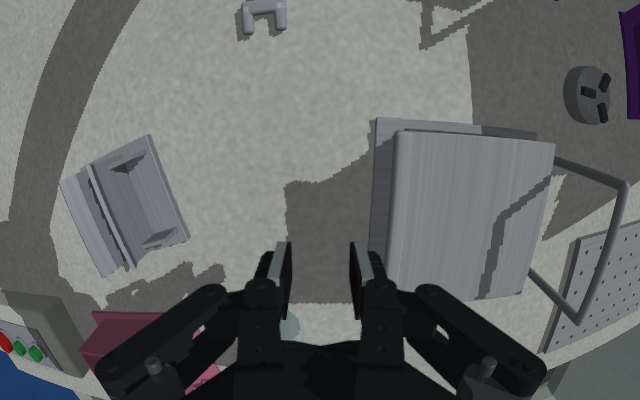

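```bash
python3 -m crank '{"slide":[[0,0,0],[0,0,0],[0,0,0],[0,0,0],[0,0,0],[0,0,0],[0,0,0],[0,0,0]],"roll":[0.14,0.28,0.42,0.56,0.7,0.84,0.98,1.12],"grip":[0.06,0.06,0.06,0.06,0.06,0.06,0.06,0.06]}' 20
python3 -m crank '{"slide":[[0,0,0],[0,0,0.01],[0,0,0.02],[0,0,0.03],[0,0,0.045],[0,0,0.055],[0,0,0.066],[0,0,0.066]],"roll":[0.14,0.28,0.42,0.451,0.451,0.451,0.451,0.451],"grip":[0.06,0.06,0.06,0.06,0.06,0.06,0.06,0.06]}' 20
python3 - <<'E'
from h import *
import cv2
o=observe();print(o["q"],o["position"],o["ft_force"])
d=get_image("wrist");cv2.imwrite("pics/w9.png",d["frame"][:,:,::-1])
R=o["tool_rot"]; print(R, R.T@(np.array([.589,.107,.0775])-o["position"]))
E
```

```text
time_s: 10.9
position: [0.5827, 0.0575, 0.1229]
tool_rot: [[-0.325, 0.946, -0.002], [0.946, 0.325, 0.0], [0.001, -0.001, -1.0]]
ft_force: [-0.3, -0.7, 0.0]
grip_width: 0.0601
time_s: 11.7
position: [0.5823, 0.0572, 0.0562]
tool_rot: [[0.115, 0.993, -0.003], [0.993, -0.115, 0.0], [0.0, -0.003, -1.0]]
ft_force: [0.6, -0.0, 0.5]
grip_width: 0.0599
[-5.98031709e+00  3.54034011e+01  8.22836299e+01  2.50859901e-03
  6.24877230e+01  5.94754707e-01] [0.5822712  0.05715608 0.05618521] [ 0.58270624 -0.01021625  0.54941097]
[[ 1.14525105e-01  9.93415735e-01 -3.02938481e-03]
 [ 9.93420354e-01 -1.14524551e-01  3.56393455e-04]
 [ 7.10793058e-06 -3.05026853e-03 -9.99995348e-01]] [ 0.05028673  0.00091113 -0.02131731]
```

View pics/w9.png

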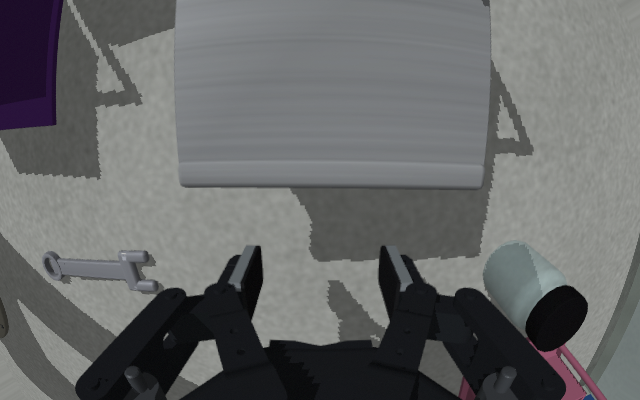

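```bash
python3 -m crank '{"slide":[[0.01,0.004,0],[0.02,0.004,0],[0.026,0.004,0],[0.029,0.004,0],[0.031,0.004,0],[0.033,0.004,0],[0.034,0.004,0],[0.034,0.004,0]],"roll":[0,0,0,0,0,0,0,0],"grip":[0.06,0.06,0.06,0.06,0.06,0.06,0.06,0.06]}' 20

```

```text
time_s: 12.55
position: [0.591, 0.0901, 0.0579]
tool_rot: [[0.115, 0.993, 0.0], [0.993, -0.115, -0.0], [0.0, 0.0, -1.0]]
ft_force: [0.2, 0.5, 0.4]
grip_width: 0.0599
```

```bash
python3 -m crank '{"slide":[[0.001,0,0],[0.001,0,0],[0.002,0,0],[0.002,0,0],[0.003,0,0],[0.003,0,0],[0.004,0,0],[0.004,0,0]],"roll":[0,0,0,0,0,0,0,0],"grip":[0.06,0.06,0.06,0.06,0.06,0.06,0.06,0.06]}' 20

```

```text
time_s: 13.35
position: [0.5909, 0.0918, 0.0579]
tool_rot: [[0.116, 0.993, -0.002], [0.993, -0.116, -0.004], [-0.004, -0.001, -1.0]]
ft_force: [-5.6, -14.9, 3.0]
grip_width: 0.0601
```

```bash
python3 -m crank '{"slide":[[0,0,-0.002],[0.0002,0,-0.005],[0.0004,0,-0.008],[0.0007,0,-0.011],[0.001,0,-0.014],[0.0015,0,-0.017],[0.002,0,-0.020],[0.002,0,-0.020]],"roll":[0,0,0,0,0,0,0,0],"grip":[0.06,0.06,0.06,0.06,0.06,0.06,0.06,0.06]}' 20
python3 - <<'E'
from h import *
import cv2
d=get_image("wrist");cv2.imwrite("pics/w10.png",d["frame"][:,:,::-1])
d=get_image("side");cv2.imwrite("pics/s10.png",cv2.resize(d["frame"][170:270,240:360,::-1],None,fx=5,fy=5,interpolation=2))
E
```

```text
time_s: 14.15
position: [0.5909, 0.0938, 0.0779]
tool_rot: [[0.116, 0.993, -0.002], [0.993, -0.116, -0.004], [-0.004, -0.002, -1.0]]
ft_force: [-3.9, -14.7, 1.2]
grip_width: 0.0598
```

View pics/w10.png

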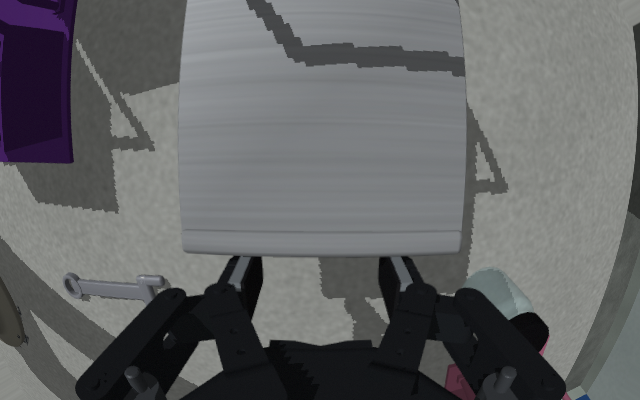

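View pics/s10.png

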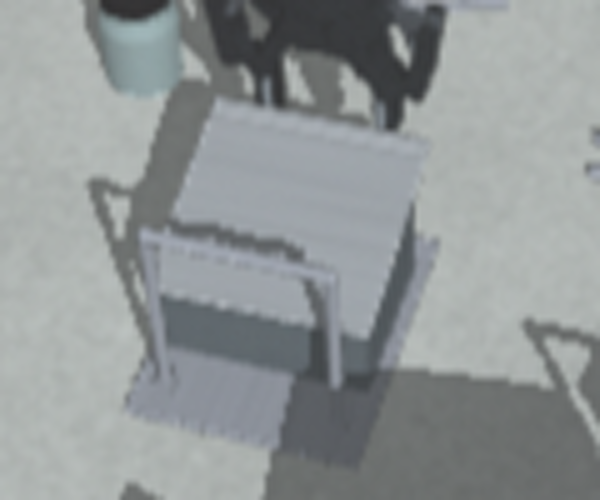

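```bash
python3 - <<'E'
from h import *
np.set_printoptions(precision=4,suppress=True)
d=get_image("wrist");s=get_image("side")
S=lambda u,v:(s,240+u/5,170+v/5)
print("lip near",tri((d,184,250),S(427,143)),"lip far",tri((d,462,250),S(214,100)))
print("back near",tri((d,180,0),S(374,337)))
E
```

```text
lip near (array([0.5269, 0.1138, 0.0953]), [np.float64(0.8138809829768752), np.float64(0.813880982976877)]) lip far (array([0.6559, 0.1036, 0.1026]), [np.float64(2.4848500274075667), np.float64(2.484850027407716)])
back near (array([0.537 , 0.2385, 0.071 ]), [np.float64(1.2321048693431769), np.float64(1.2321048693432863)])
```

```bash
python3 -m crank '{"slide":[[0.001,0,-0.004],[0.002,0,-0.008],[0.003,0,-0.012],[0.004,0,-0.016],[0.0055,0,-0.020],[0.007,0,-0.024],[0.0085,0,-0.028],[0.0085,0,-0.028]],"roll":[0,0,0,0,0,0,0,0],"grip":[0.06,0.06,0.06,0.06,0.06,0.06,0.06,0.06]}' 20

```

```text
time_s: 15.15
position: [0.5923, 0.1025, 0.1067]
tool_rot: [[0.116, 0.993, -0.001], [0.993, -0.116, -0.004], [-0.004, -0.0, -1.0]]
ft_force: [-4.3, -13.1, 5.1]
grip_width: 0.0598
```

```bash
python3 - <<'E'
from h import *
import cv2
d=get_image("wrist");cv2.imwrite("pics/w11.png",d["frame"][:,:,::-1])
d=get_image("side");cv2.imwrite("pics/s11.png",cv2.resize(d["frame"][170:270,240:360,::-1],None,fx=5,fy=5,interpolation=2))
E
```

```text
(no output)
```

View pics/w11.png

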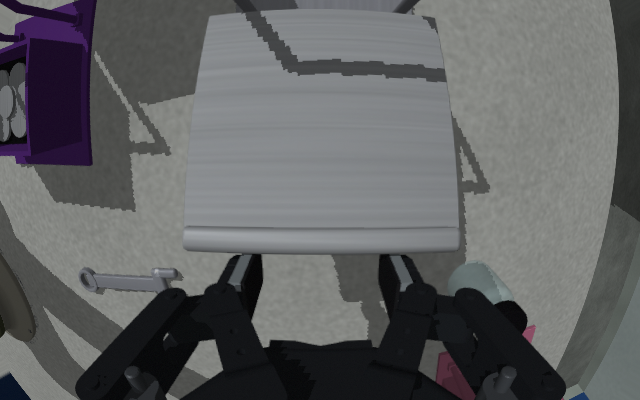

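View pics/s11.png

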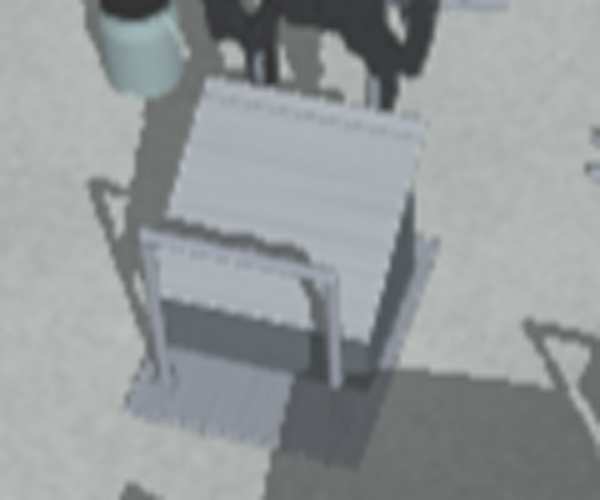

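```bash
python3 -m crank '{"slide":[[0.002,0,-0.005],[0.0045,0,-0.0105],[0.008,0,-0.0155],[0.0115,0,-0.0205],[0.015,0,-0.0255],[0.019,0,-0.030],[0.0235,0,-0.0345],[0.0235,0,-0.0345]],"roll":[0,0,0,0,0,0,0,0],"grip":[0.06,0.06,0.06,0.06,0.06,0.06,0.06,0.06]}' 20
python3 - <<'E'
from h import *
import cv2
d=get_image("wrist");cv2.imwrite("pics/w12.png",d["frame"][:,:,::-1])
d=get_image("side");cv2.imwrite("pics/s12.png",cv2.resize(d["frame"][170:270,240:360,::-1],None,fx=5,fy=5,interpolation=2))
E
```

```text
time_s: 16.05
position: [0.5957, 0.128, 0.1413]
tool_rot: [[0.115, 0.993, 0.002], [0.993, -0.115, -0.0], [-0.0, 0.002, -1.0]]
ft_force: [0.1, -4.0, 2.4]
grip_width: 0.0603
```

View pics/w12.png

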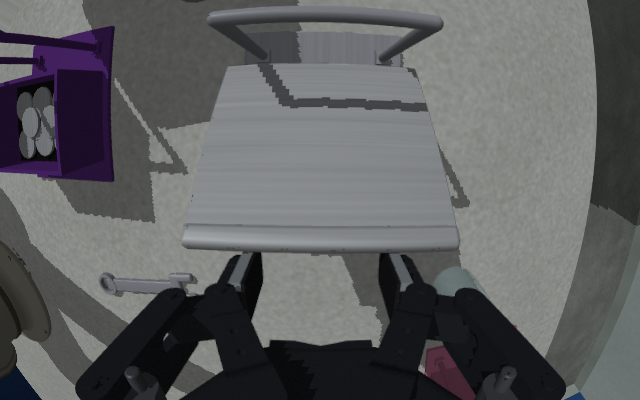

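View pics/s12.png

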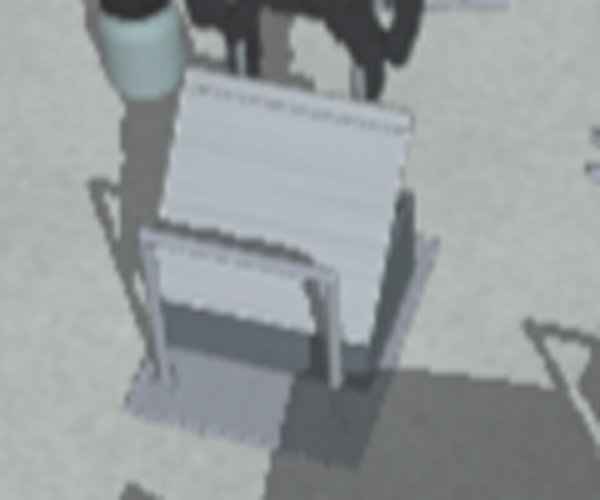

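```bash
python3 -m crank '{"slide":[[0.004,0,-0.0035],[0.0085,0,-0.007],[0.013,0,-0.0105],[0.0195,0,-0.015],[0.0265,0,-0.019],[0.034,0,-0.0225],[0.041,0,-0.0255],[0.041,0,-0.0255]],"roll":[0,0,0,0,0,0,0,0],"grip":[0.06,0.06,0.06,0.06,0.06,0.06,0.06,0.06]}' 20
python3 - <<'E'
from h import *
import cv2
d=get_image("wrist");cv2.imwrite("pics/w13.png",d["frame"][:,:,::-1])
d=get_image("side");cv2.imwrite("pics/s13.png",cv2.resize(d["frame"][170:270,240:360,::-1],None,fx=5,fy=5,interpolation=2))
E
```

```text
time_s: 16.95
position: [0.6001, 0.1698, 0.1662]
tool_rot: [[0.113, 0.994, 0.001], [0.994, -0.113, 0.0], [0.0, 0.001, -1.0]]
ft_force: [0.6, -0.6, -0.3]
grip_width: 0.0599
```

View pics/w13.png

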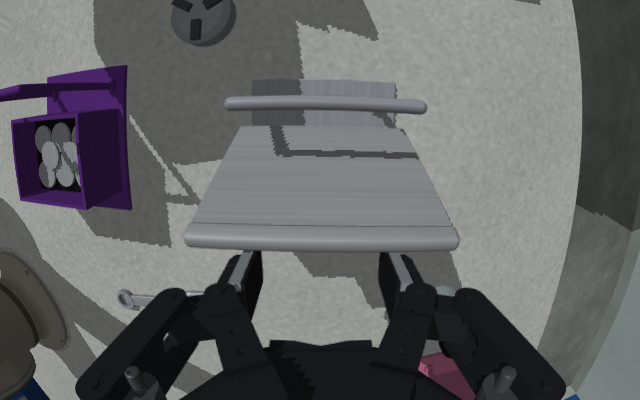

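View pics/s13.png

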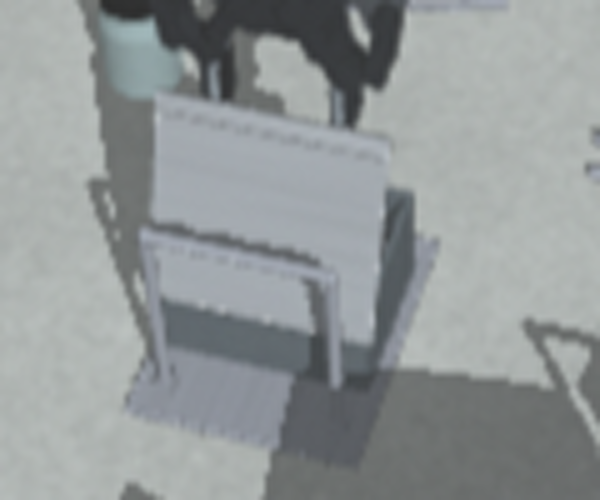

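```bash
python3 -m crank '{"slide":[[0.006,0,-0.0025],[0.013,0,-0.004],[0.020,0,-0.0055],[0.027,0,-0.007],[0.034,0,-0.008],[0.041,0,-0.008],[0.047,0,-0.008],[0.047,0,-0.008]],"roll":[0,0,0,0,0,0,0,0],"grip":[0.06,0.06,0.06,0.06,0.06,0.06,0.06,0.06]}' 20
python3 - <<'E'
from h import *
import cv2
d=get_image("wrist");cv2.imwrite("pics/w14.png",d["frame"][:,:,::-1])
E
```

```text
time_s: 17.85
position: [0.6053, 0.2162, 0.1737]
tool_rot: [[0.114, 0.993, -0.0], [0.993, -0.114, 0.0], [0.0, -0.0, -1.0]]
ft_force: [0.3, -0.1, 0.2]
grip_width: 0.0604
```

View pics/w14.png

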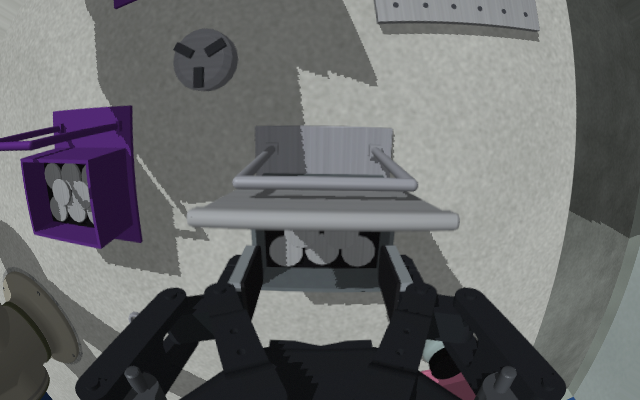

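```bash
python3 -m crank '{"slide":[[-0.002,0,0],[-0.006,0,0],[-0.012,0,0],[-0.02,0,0],[-0.03,0,-0.01],[-0.035,0,-0.02],[-0.035,0,-0.03],[-0.035,0,-0.03]],"roll":[0,0,0,0,0,0,0,0],"grip":[0.06,0.06,0.06,0.06,0.06,0.06,0.06,0.06]}' 20
python3 - <<'E'
from h import *
import cv2,pickle
d=get_image("wrist");cv2.imwrite("pics/w15.png",d["frame"][:,:,::-1]);pickle.dump(d,open("w15.pkl","wb"))
d=get_image("side");cv2.imwrite("pics/s15.png",cv2.resize(d["frame"][160:260,240:360,::-1],None,fx=5,fy=5,interpolation=2))
E
```

```text
time_s: 18.7
position: [0.6021, 0.1806, 0.2062]
tool_rot: [[0.115, 0.993, 0.004], [0.993, -0.115, 0.001], [0.001, 0.004, -1.0]]
ft_force: [-0.2, -0.4, -0.6]
grip_width: 0.0597
```

View pics/w15.png

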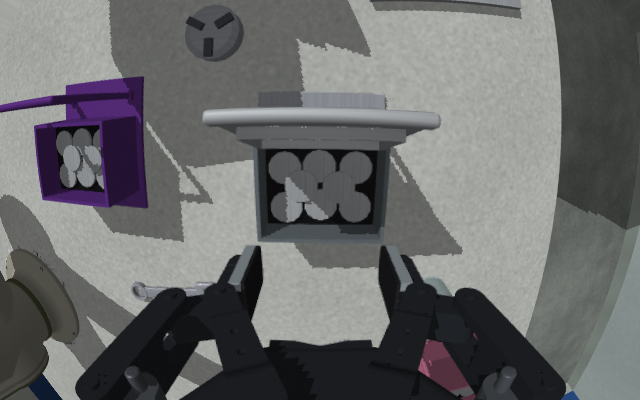

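View pics/s15.png

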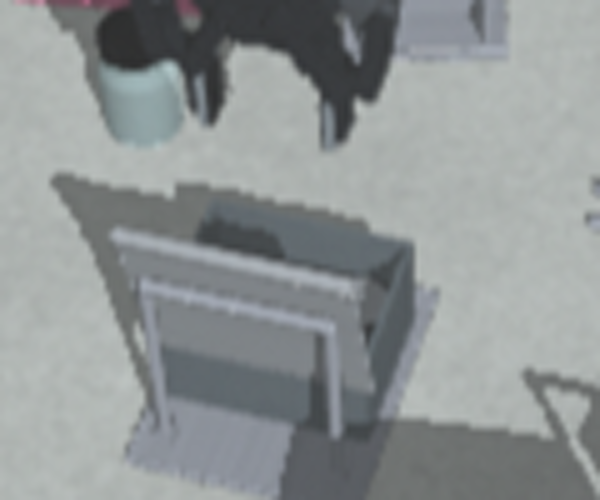

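```bash
python3 - <<'E'
from h import *
import pickle
np.set_printoptions(precision=4,suppress=True)
d=pickle.load(open("w15.pkl","rb"));s=get_image("side")
S=lambda u,v:(s,240+u/5,160+v/5)
a,e1=tri((d,204,116),S(362,288));b,e2=tri((d,440,120),S(114,233));print(a,e1,b,e2,np.linalg.norm(a-b))
m=(a+b)/2;o=observe();print(m,o["tool_rot"].T@(m-o["position"]))
v=b-a;print(np.degrees(np.arctan2(v[1],v[0]))+90)
print("lid bottom near", tri((d,248,138),S(375,390)))
E
```

```text
[0.5416 0.2591 0.1772] [np.float64(3.1044916601172607), np.float64(3.104491660117223)] [0.674  0.2439 0.1845] [np.float64(2.637126807310951), np.float64(2.637126807310899)] 0.13343538774087788
[0.6078 0.2515 0.1808] [ 0.071  -0.0015  0.0228]
83.43882091176002
lid bottom near (array([0.5394, 0.2335, 0.06  ]), [np.float64(0.774061969884156), np.float64(0.7740619698840868)])
```

```bash
python3 -m crank '{"slide":[[0,0,-0.01],[0,0,-0.02],[0,0,-0.03],[0,0,-0.03],[0,0,-0.03],[0,0,-0.03],[0,0,-0.03],[0,0,-0.03]],"roll":[-0.14,-0.28,-0.42,-0.56,-0.7,-0.84,-0.98,-1.12],"grip":[0.05,0.04,0.04,0.04,0.04,0.04,0.04,0.04]}' 20
python3 -m crank '{"slide":[[0,0,0],[0,0,0],[0,0,0],[0,0,0],[0,0,0],[0,0,0],[0,0,0],[0,0,0]],"roll":[-0.14,-0.28,-0.42,-0.451,-0.451,-0.451,-0.451,-0.451],"grip":[0.04,0.04,0.04,0.04,0.04,0.04,0.04,0.04]}' 20
python3 - <<'E'
from h import *
import cv2
np.set_printoptions(precision=4,suppress=True)
o=observe();R=o["tool_rot"]
print(R[:,1],R.T@(np.array([.6078,.2515,.1808])-o["position"]))
d=get_image("wrist");cv2.imwrite("pics/w16.png",d["frame"][:,:,::-1])
E
```

```text
time_s: 19.65
position: [0.6012, 0.1809, 0.2332]
tool_rot: [[-0.847, 0.531, -0.001], [0.531, 0.847, -0.0], [0.001, -0.001, -1.0]]
ft_force: [0.6, 0.4, -0.7]
grip_width: 0.0397
time_s: 20.45
position: [0.6013, 0.1806, 0.2337]
tool_rot: [[-0.993, 0.115, -0.0], [0.115, 0.993, -0.0], [0.0, -0.0, -1.0]]
ft_force: [-0.0, -0.0, 0.0]
grip_width: 0.0402
[ 0.115   0.9934 -0.    ] [0.0017 0.0711 0.0529]
```

View pics/w16.png

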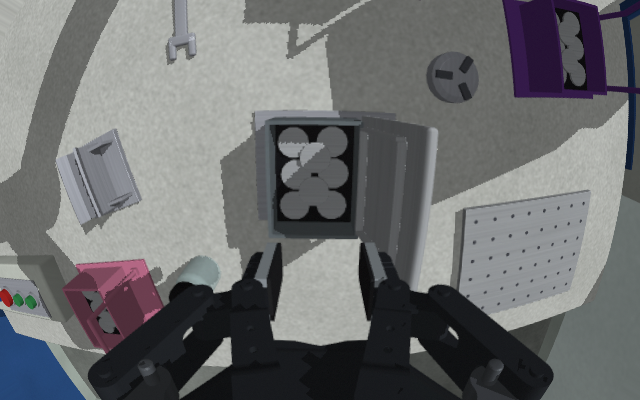

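```bash
python3 -m crank '{"slide":[[0,0.01,0],[0,0.022,0],[0,0.035,0],[0,0.048,0],[0,0.06,0],[0,0.068,0.01],[0,0.071,0.02],[0,0.071,0.025]],"roll":[0,0,0,0,0,0,0,0],"grip":[0.04,0.04,0.04,0.04,0.04,0.04,0.04,0.04]}' 40
python3 - <<'E'
from h import *
import cv2
d=get_image("wrist");cv2.imwrite("pics/w17.png",cv2.resize(d["frame"][80:330,200:480,::-1],None,fx=2.4,fy=2.4,interpolation=2))
E
```

```text
time_s: 21.3
position: [0.609, 0.2513, 0.2068]
tool_rot: [[-0.993, 0.114, -0.003], [0.114, 0.993, -0.001], [0.003, -0.001, -1.0]]
ft_force: [1.3, -0.1, -0.7]
grip_width: 0.0399
```

View pics/w17.png

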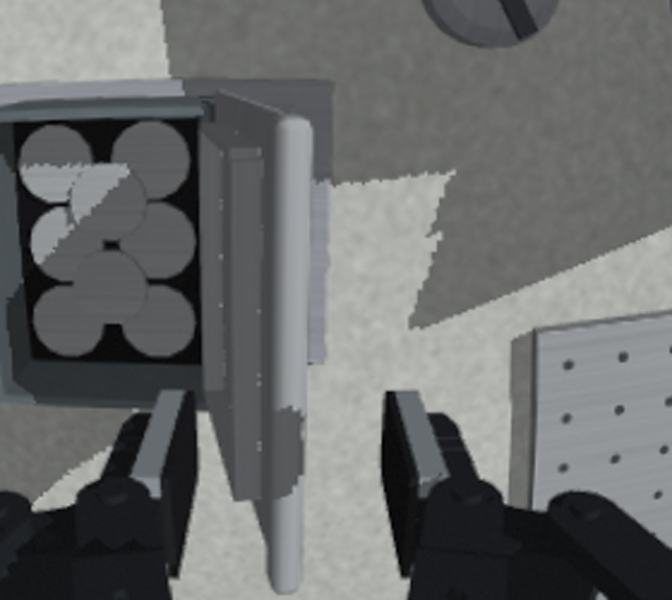

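```bash
python3 -m crank '{"slide":[[0,0,0.008],[0,0,0.018],[0,0,0.027],[0,0,0.033],[0,0,0.038],[0,0,0.038],[0,0,0.038],[0,0,0.038]],"roll":[0,0,0,0,0,0,0,0],"grip":[0.04,0.04,0.04,0.035,0.03,0.025,0.022,0.02]}' 40
python3 -m crank '{"slide":[[0,0,0],[0,0,0],[0,0,0],[0,0,0],[0,0,0],[0,0,0],[0,0,0],[0,0,0]],"roll":[0,0,0,0,0,0,0,0],"grip":[0.018,0.015,0.012,0.009,0.005,0.004,0.004,0.004]}' 40
python3 - <<'E'
from h import *
import cv2
d=get_image("wrist");cv2.imwrite("pics/w18.png",cv2.resize(d["frame"][80:330,200:480,::-1],None,fx=2.4,fy=2.4,interpolation=2))
E
```

```text
time_s: 22.15
position: [0.6096, 0.2512, 0.1713]
tool_rot: [[-0.993, 0.115, 0.001], [0.115, 0.993, 0.0], [-0.001, 0.0, -1.0]]
ft_force: [-0.5, 1.4, -0.8]
grip_width: 0.0199
time_s: 22.95
position: [0.6095, 0.2506, 0.1711]
tool_rot: [[-0.993, 0.115, 0.0], [0.115, 0.993, -0.001], [-0.0, -0.001, -1.0]]
ft_force: [-1.4, -5.3, 3.1]
grip_width: 0.0094
```

View pics/w18.png

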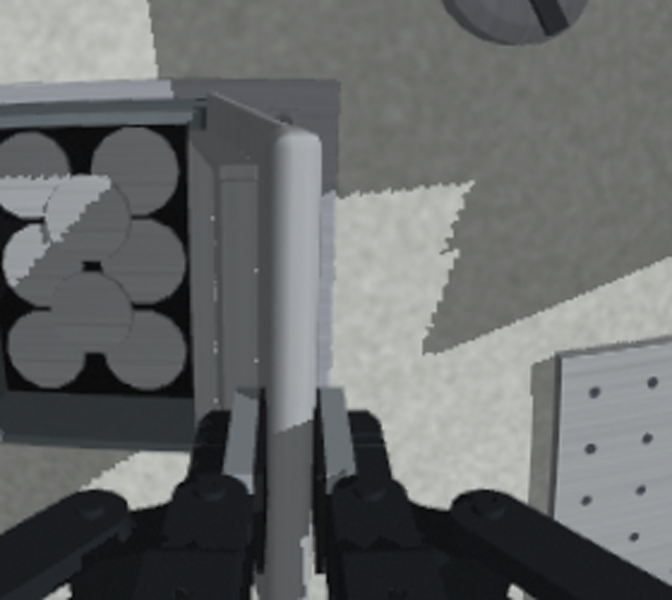

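```bash
python3 -m crank '{"slide":[[0,0,-0.004],[0,0,-0.01],[0,0,-0.02],[0,0,-0.03],[0,0,-0.04],[0,0,-0.05],[0,0,-0.065],[0,0,-0.07]],"roll":[0,0,0,0,0,0,0,0],"grip":[0.004,0.004,0.004,0.004,0.004,0.004,0.004,0.004]}' 50
python3 - <<'E'
from h import *
import cv2
d=get_image("wrist");cv2.imwrite("pics/w19.png",d["frame"][:,:,::-1])
d=get_image("side");cv2.imwrite("pics/s19.png",cv2.resize(d["frame"][120:270,220:400,::-1],None,fx=4,fy=4,interpolation=2))
E
```

```text
time_s: 23.8
position: [0.6099, 0.2513, 0.2429]
tool_rot: [[-0.993, 0.114, 0.003], [0.114, 0.993, 0.001], [-0.003, 0.001, -1.0]]
ft_force: [0.5, -0.8, -1.6]
grip_width: 0.008
```

View pics/w19.png

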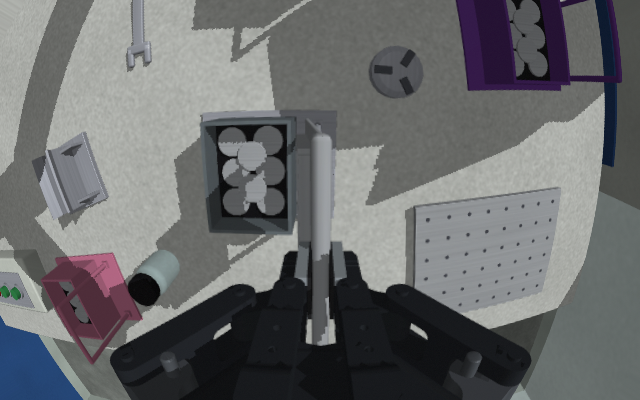

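View pics/s19.png

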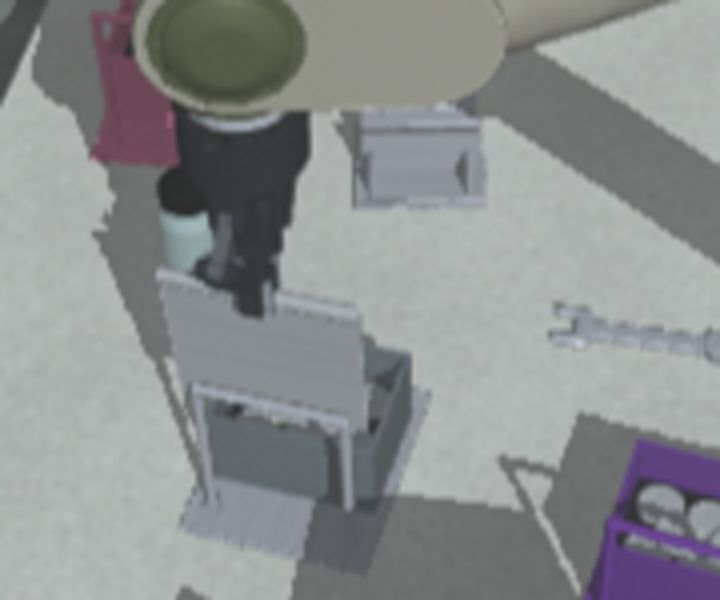

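```bash
python3 - <<'E'
import cv2,numpy as np
f=lambda n,y,x,h,w,k:cv2.resize(cv2.imread(n)[y:y+h,x:x+w],None,fx=k,fy=k,interpolation=2)
a=f("pics/w1.png",125,70,130,120,3); b=f("pics/top0.png",150,385,70,70,5);c=f("pics/side0.png",130,295,55,60,5)
H=400
cv2.imwrite("pics/rack.png",np.hstack([cv2.copyMakeBorder(i,0,max(0,H-i.shape[0]),0,5,0)[:H] for i in(a,b)]))
cv2.imwrite("pics/rackc.png",c)
E
```

```text
(no output)
```

View pics/rack.png

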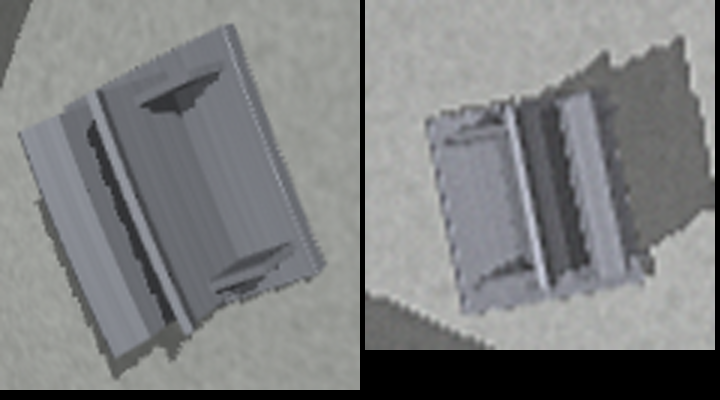

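View pics/rackc.png

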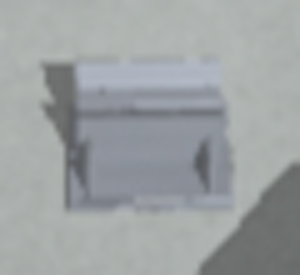

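```bash
python3 - <<'E'
from h import *
import pickle
np.set_printoptions(precision=4,suppress=True)
d=pickle.load(open("w1.pkl","rb"));t=get_image("top");s=get_image("side")
W=lambda u,v:(d,70+u/3,125+v/3);T=lambda u,v:(t,385+(u-365)/5,150+v/5);S=lambda u,v:(s,295+u/5,130+v/5)
N=dict(w=[W(98,90),W(187,335)],t=[T(506,103),T(543,290)]);F=dict(w=[W(20,133),W(115,360)],t=[T(590,92),T(632,280)])
for k in "wt":
  P=[atz(*p,.071) for p in N[k]+F[k]];m=sum(P)/4;v=(P[1]+P[3]-P[0]-P[2])/2
  if v[0]<0:v=-v
  print(k,*P,"c",m,"ang",np.degrees(np.arctan2(v[1],v[0])),np.linalg.norm(v),np.linalg.norm((P[0]+P[1]-P[2]-P[3])/2))
for i,j in((0,1),(1,0)):print([tri(N["w"][i],N["t"][i]),tri(F["w"][i],F["t"][i])])
print("side far mouth z", tri(S(78,62),W(115,360)),tri(S(78,62),T(590,92)),tri(S(220,62),T(632,280)))
E
```

```text
w [ 0.52   -0.1194  0.071 ] [ 0.6152 -0.1082  0.071 ] [ 0.5284 -0.1663  0.071 ] [ 0.6233 -0.1503  0.071 ] c [ 0.5717 -0.136   0.071 ] ang 8.132309076997766 0.09600606809785404 0.04524772456818804
t [ 0.6117 -0.1074  0.071 ] [ 0.5145 -0.1241  0.071 ] [ 0.6171 -0.1513  0.071 ] [ 0.5193 -0.1702  0.071 ] c [ 0.5656 -0.1382  0.071 ] ang 10.346195404223282 0.09911904045925451 0.04526709286024727
[(array([ 0.5602, -0.0838,  0.1279]), [np.float64(43.59397731756193), np.float64(43.593977317561915)]), (array([ 0.5675, -0.131 ,  0.1164]), [np.float64(42.74233594058335), np.float64(42.74233594058329)])]
[(array([ 0.5499, -0.0775,  0.144 ]), [np.float64(46.27907428797697), np.float64(46.27907428797689)]), (array([ 0.5591, -0.1251,  0.128 ]), [np.float64(49.67262332193286), np.float64(49.67262332193261)])]
side far mouth z (array([ 0.6127, -0.1266,  0.0923]), [np.float64(2.2589702873876734), np.float64(2.2589702873876347)]) (array([ 0.6175, -0.1527,  0.0663]), [np.float64(0.31728519006734207), np.float64(0.317285190067501)]) (array([ 0.522 , -0.1735,  0.0603]), [np.float64(2.247414639999442), np.float64(2.2474146399996084)])
```

```bash
python3 -m crank '{"slide":[[0,-0.015,0],[0,-0.04,0],[0,-0.07,0],[0,-0.1,0],[0,-0.13,0],[0,-0.16,0],[0,-0.19,0],[-0.002,-0.22,0]],"roll":[-0.02,-0.06,-0.1,-0.14,-0.18,-0.22,-0.26,-0.29],"grip":[0.004,0.004,0.004,0.004,0.004,0.004,0.004,0.004]}' 50
python3 - <<'E'
from h import *
np.set_printoptions(precision=4,suppress=True)
o=observe();R=o["tool_rot"]
print(np.degrees(np.arctan2(R[1,1],R[0,1])),R.T@(np.array([.568,-.137,.243])-o["position"]))
E
```

```text
time_s: 24.8
position: [0.5858, 0.0315, 0.2402]
tool_rot: [[-0.984, -0.176, -0.001], [-0.176, 0.984, 0.001], [0.001, 0.001, -1.0]]
ft_force: [-0.1, 0.0, -1.6]
grip_width: 0.0074
100.1472891361831 [ 0.0472 -0.1627 -0.0029]
```

```bash
python3 - <<'E'
from h import *
import cv2
d=get_image("wrist");cv2.imwrite("pics/w20.png",d["frame"][:,:,::-1])
d=get_image("side");cv2.imwrite("pics/s20.png",cv2.resize(d["frame"][100:250,220:400,::-1],None,fx=4,fy=4,interpolation=2))
print(observe()["grip_width"])
E
```

```text
0.007650067331390477
```

View pics/w20.png

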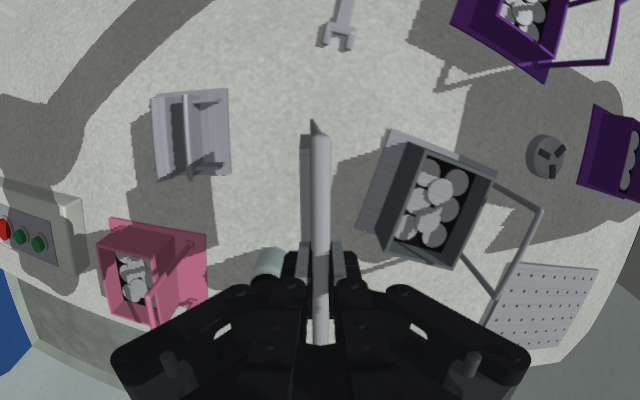

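View pics/s20.png

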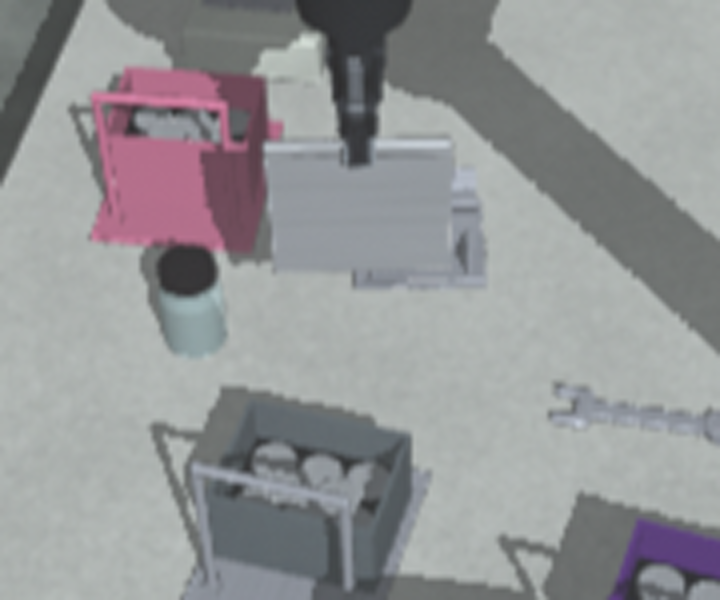

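```bash
python3 - <<'E'
import cv2
a=cv2.imread("pics/w20.png")[75:195,130:250]; cv2.imwrite("pics/w20c.png",cv2.resize(a,None,fx=5,fy=5,interpolation=2))
E
```

View pics/w20c.png

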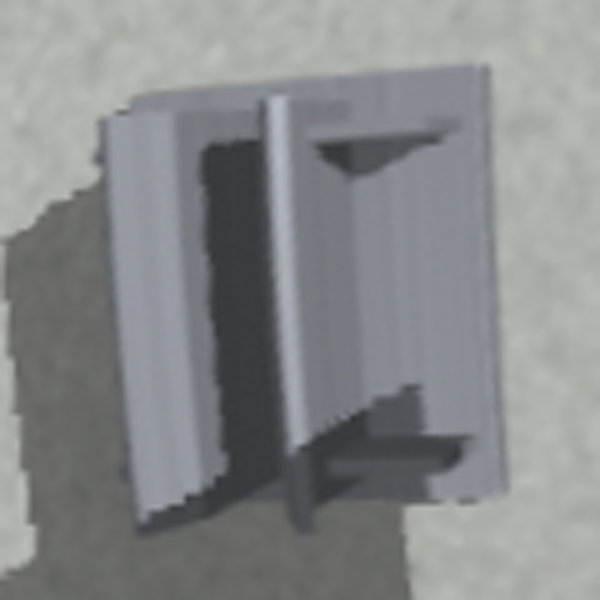

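```bash
python3 - <<'E'
from h import *
np.set_printoptions(precision=4,suppress=True)
d=get_image("wrist")
W=lambda u,v:(d,130+u/5,75+v/5)
P=[atz(*W(*p),.071) for p in((282,97),(310,528),(106,118),(136,530))]
v=(P[1]+P[3]-P[0]-P[2])/2
print(P,sum(P)/4,np.degrees(np.arctan2(v[1],v[0])),np.linalg.norm(v),np.linalg.norm((P[0]+P[1]-P[2]-P[3])/2))
o=observe();R=o["tool_rot"];m=sum(P)/4
print(np.degrees(np.arctan2(R[1,1],R[0,1])),R.T@(m-o["position"]))
E
```

```text
[array([ 0.5196, -0.1248,  0.071 ]), array([ 0.6128, -0.1092,  0.071 ]), array([ 0.5274, -0.1687,  0.071 ]), array([ 0.6204, -0.1543,  0.071 ])] [ 0.5701 -0.1392  0.071 ] 9.158917682165907 0.09430284947806371 0.04509943807319101
99.89522032120313 [ 0.045  -0.1653  0.1692]
```

```bash
python3 -m crank '{"slide":[[0.008,-0.02,0],[0.016,-0.045,0],[0.024,-0.075,0],[0.032,-0.105,0],[0.04,-0.13,0],[0.045,-0.15,0],[0.046,-0.162,0],[0.046,-0.164,0]],"roll":[0,0,0,0,0,0,0,0],"grip":[0.004,0.004,0.004,0.004,0.004,0.004,0.004,0.004]}' 50
python3 - <<'E'
from h import *
import cv2
d=get_image("wrist");cv2.imwrite("pics/w21.png",cv2.resize(d["frame"][60:330,200:440,::-1],None,fx=2.2,fy=2.2,interpolation=2))
d=get_image("side");cv2.imwrite("pics/s21.png",cv2.resize(d["frame"][70:220,240:400,::-1],None,fx=4,fy=4,interpolation=2))
d=get_image("top");cv2.imwrite("pics/t21.png",cv2.resize(d["frame"][130:250,350:500,::-1],None,fx=4,fy=4,interpolation=2))
E
```

```text
time_s: 25.75
position: [0.5699, -0.1374, 0.2404]
tool_rot: [[-0.985, -0.174, -0.0], [-0.174, 0.985, 0.001], [0.0, 0.001, -1.0]]
ft_force: [0.1, 0.0, -1.0]
grip_width: 0.0075
```

View pics/w21.png

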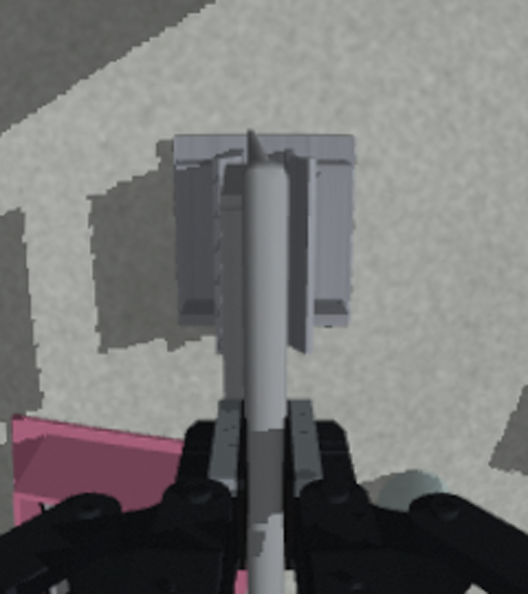

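View pics/s21.png

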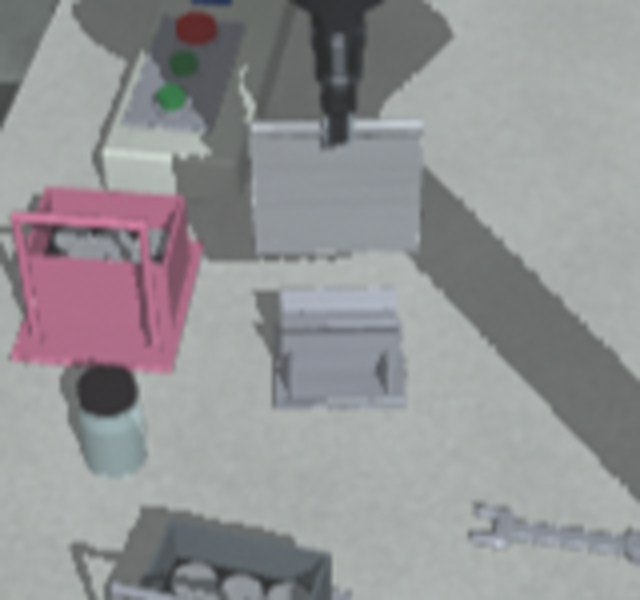

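View pics/t21.png

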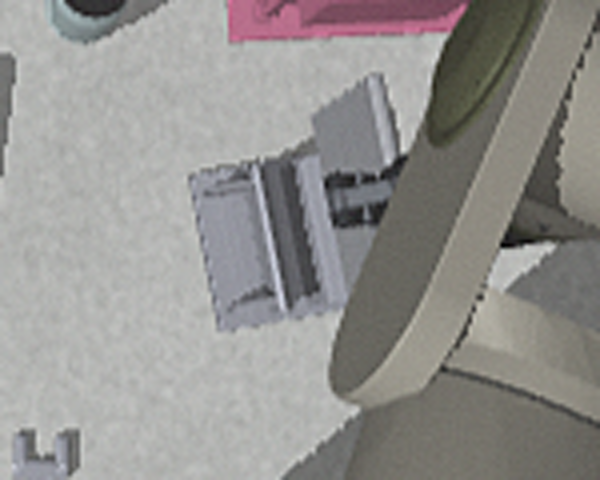

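```bash
python3 - <<'E'
from h import *
np.set_printoptions(precision=4,suppress=True)
s=get_image("side");o=observe();n=o["tool_rot"][:,1];p=o["position"]
for off in(0,-.005):
  for u,v in((258,254),(416,248),(252,122),(422,121)):
    c,r=ray(s,240+u/4,70+v/4);X=c+r*((p+off*n-c)@n)/(r@n);print(off,X,o["tool_rot"].T@(X-p))
E
```

```text
0 [ 0.6307 -0.1251  0.1261] [-0.0619  0.      0.1147]
0 [ 0.5061 -0.1473  0.129 ] [0.0647 0.     0.1118]
0 [ 0.6306 -0.1251  0.254 ] [-0.0618  0.     -0.0132]
0 [ 0.5051 -0.1475  0.252 ] [ 0.0657  0.     -0.0112]
-0.005 [ 0.6317 -0.13    0.1219] [-0.062  -0.005   0.1189]
-0.005 [ 0.5066 -0.1523  0.1248] [ 0.065 -0.005  0.116]
-0.005 [ 0.6316 -0.13    0.2503] [-0.062  -0.005  -0.0096]
-0.005 [ 0.5055 -0.1525  0.2483] [ 0.0661 -0.005  -0.0075]
```

```bash
python3 -m crank '{"slide":[[0,0.002,0.01],[0,0.004,0.025],[0,0.004,0.04],[0,0.004,0.05],[0,0.004,0.06],[0,0.004,0.07],[0,0.004,0.08],[0,0.004,0.08]],"roll":[0,0,0,0,0,0,0,0],"grip":[0.004,0.004,0.004,0.004,0.004,0.004,0.004,0.004]}' 50
python3 - <<'E'
from h import *
import cv2
d=get_image("wrist");cv2.imwrite("pics/w22.png",cv2.resize(d["frame"][60:330,200:440,::-1],None,fx=2.2,fy=2.2,interpolation=2))
d=get_image("side");cv2.imwrite("pics/s22.png",cv2.resize(d["frame"][70:220,240:400,::-1],None,fx=4,fy=4,interpolation=2))
E
```

```text
time_s: 26.75
position: [0.5684, -0.133, 0.1593]
tool_rot: [[-0.985, -0.174, -0.002], [-0.174, 0.985, 0.001], [0.002, 0.001, -1.0]]
ft_force: [0.2, -0.1, -0.5]
grip_width: 0.0076
```

View pics/w22.png

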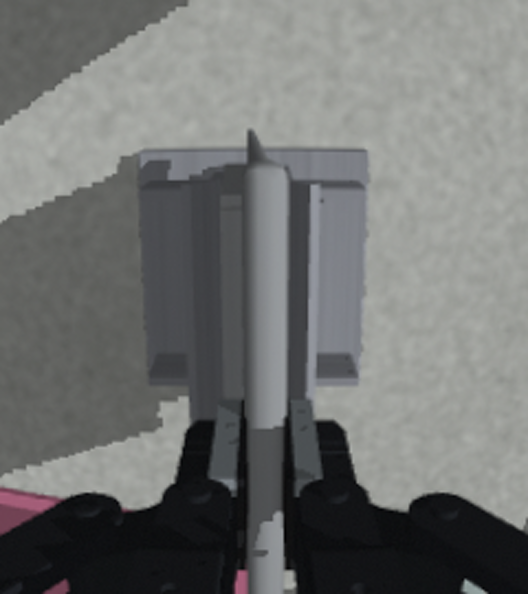

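View pics/s22.png

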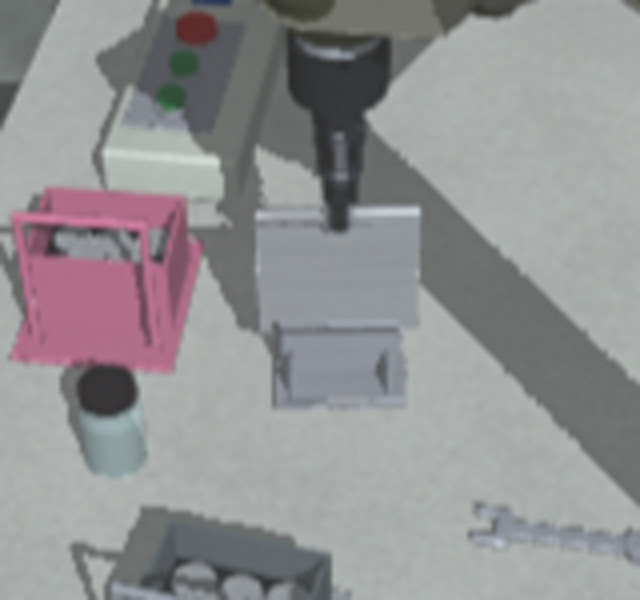

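```bash
python3 -m crank '{"slide":[[0,0,0.006],[0,0,0.012],[0,0,0.018],[0,0,0.023],[0,0,0.027],[0,0,0.029],[0,0,0.031],[0,0,0.031]],"roll":[0,0,0,0,0,0,0,0],"grip":[0.004,0.004,0.004,0.004,0.004,0.004,0.004,0.004]}' 50
```

```text
time_s: 27.65
position: [0.5688, -0.1332, 0.1297]
tool_rot: [[-0.985, -0.174, -0.0], [-0.174, 0.985, 0.0], [0.0, 0.0, -1.0]]
ft_force: [0.3, 0.1, -1.6]
grip_width: 0.0076
```

```bash
python3 -m crank '{"slide":[[0,0,0.001],[0,0,0.002],[0,0,0.003],[0,0,0.004],[0,0,0.005],[0,0,0.005],[0,0,0.005],[0,0,0.005]],"roll":[0,0,0,0,0,0,0,0],"grip":[0.004,0.004,0.004,0.004,0.004,0.004,0.004,0.004]}' 50
```

```text
time_s: 28.45
position: [0.5694, -0.1336, 0.1267]
tool_rot: [[-0.985, -0.174, 0.003], [-0.174, 0.985, -0.002], [-0.002, -0.002, -1.0]]
ft_force: [-3.4, -0.6, 11.7]
grip_width: 0.0078
```

```bash
python3 -m crank '{"slide":[[0,0,-0.001],[0,0,-0.0015],[0,0,-0.0015],[0,0,-0.0015],[0,0,-0.0015],[0,0,-0.0015],[0,0,-0.0015],[0,0,-0.0015]],"roll":[0,0,0,0,0,0,0,0],"grip":[0.008,0.010,0.014,0.018,0.022,0.028,0.034,0.04]}' 20
python3 -m crank '{"slide":[[0,0,0],[0,0,0],[0,0,-0.005],[0,0,-0.01],[0,0,-0.02],[0,0,-0.035],[0,0,-0.05],[0,0,-0.06]],"roll":[0,0,0,0,0,0,0,0],"grip":[0.05,0.055,0.055,0.055,0.055,0.055,0.055,0.055]}' 20
python3 - <<'E'
from h import *
import cv2
d=get_image("wrist");cv2.imwrite("pics/w23.png",cv2.resize(d["frame"][60:330,200:440,::-1],None,fx=2.2,fy=2.2,interpolation=2))
d=get_image("side");cv2.imwrite("pics/s23.png",cv2.resize(d["frame"][70:220,240:400,::-1],None,fx=4,fy=4,interpolation=2))
E
```

```text
time_s: 29.25
position: [0.5689, -0.1332, 0.1263]
tool_rot: [[-0.985, -0.174, -0.0], [-0.174, 0.985, 0.0], [0.0, 0.0, -1.0]]
ft_force: [-0.3, -0.1, 0.0]
grip_width: 0.0399
time_s: 30.05
position: [0.5692, -0.1334, 0.1882]
tool_rot: [[-0.985, -0.174, 0.002], [-0.174, 0.985, -0.001], [-0.002, -0.001, -1.0]]
ft_force: [0.2, -0.6, 0.7]
grip_width: 0.055
```

View pics/w23.png

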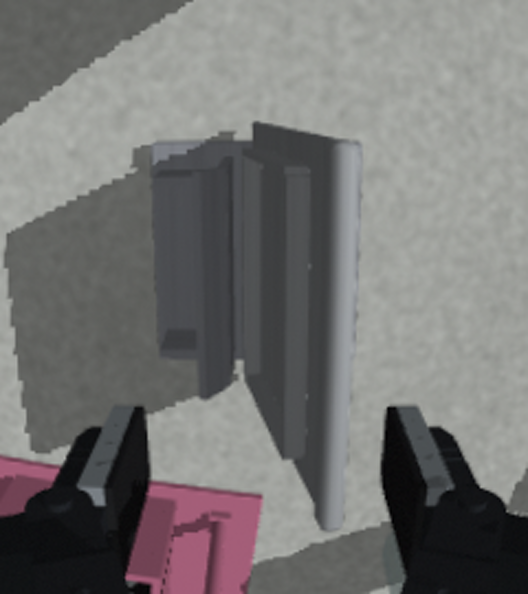

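View pics/s23.png

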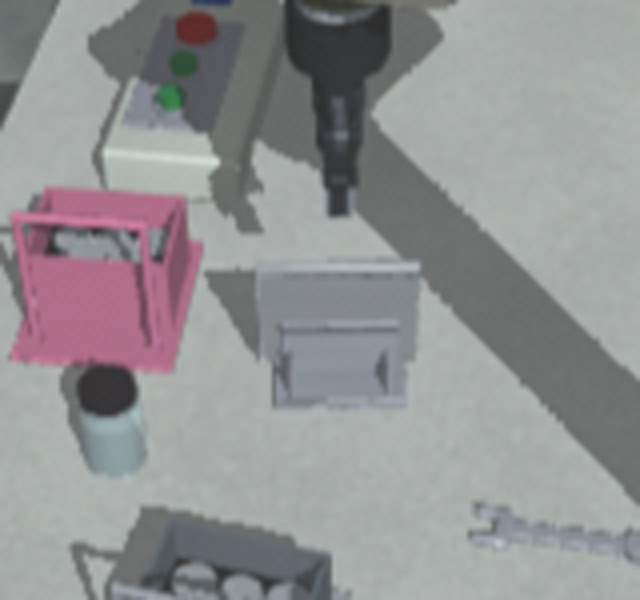

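```bash
python3 - <<'E'
from h import *
np.set_printoptions(precision=4,suppress=True)
d=get_image("wrist");s=get_image("side")
W=lambda u,v:(d,200+u/2.2,60+v/2.2);S=lambda u,v:(s,240+u/4,70+v/4)
a,e=tri(W(348,143),S(420,268));b,f=tri(W(331,526),S(257,266));print(a,e,b,f,np.linalg.norm(a-b))
m=(a+b)/2;c=np.array([.569,-.138,.01]);t=np.radians(9.8)
sx=np.array([-np.sin(t),np.cos(t),0]);sy=np.array([np.cos(t),np.sin(t),0])
print(m,"in slot",(m-c)@sx,(m-c)@sy,m[2]-.01)
p,g=tri(W(256,125),S(416,360));print("foot corner",p,g,(p-c)@sx,(p-c)@sy)
print("tilt from lip z",np.degrees(np.arccos(min(1,(m[2]-.01)/.126))))
E
```

```text
[ 0.5016 -0.12    0.132 ] [np.float64(1.876240498715012), np.float64(1.8762404987151136)] [ 0.6278 -0.0984  0.1382] [np.float64(2.1090488323248224), np.float64(2.109048832325097)] 0.12826662266068775
[ 0.5647 -0.1092  0.1351] in slot 0.029117416218031274 0.00066246255923704 0.12510626945067704
foot corner [ 0.5063 -0.1481  0.0059] [np.float64(3.5325789298289862), np.float64(3.5325789298288472)] 0.0007042971562393358 -0.06351708640626673
tilt from lip z 6.8283016991526635
```

```bash
python3 -m crank '{"slide":[[0,0,-0.005],[0,0,-0.015],[0,0,-0.03],[0,0,-0.045],[0,0,-0.05],[0,0,-0.05],[0,0,-0.05],[0,0,-0.05]],"roll":[0,0,0,0,0,0,0,0],"grip":[0.055,0.055,0.055,0.055,0.055,0.055,0.055,0.055]}' 20
python3 - <<'E'
from h import *
import cv2
d=get_image("side");f=d["frame"];cv2.imwrite("pics/s24.png",f[:,:,::-1])
a=cv2.imread("pics/s23.png");b=cv2.resize(f[70:220,240:400,::-1],None,fx=4,fy=4,interpolation=2)
print("lid region diff",np.abs(a[255:380,250:430].astype(int)-b[255:380,250:430]).max())
a0=cv2.imread("pics/side0.png").astype(int)
for n,(x,y,w,h) in dict(jar=(256,158,22,34),wrench=(356,194,52,20),chuck=(306,270,32,32)).items():
    print(n,[ (round(q["confidence"],2),q["box"]) for q in silhouettes(n,d)[:2]])
E
```

```text
time_s: 31.05
position: [0.5687, -0.1331, 0.2355]
tool_rot: [[-0.985, -0.174, -0.001], [-0.174, 0.985, 0.001], [0.001, 0.001, -1.0]]
ft_force: [0.6, -0.6, -0.8]
grip_width: 0.0553
lid region diff 56
jar [(0.85, [267.5, 176.1, 19.7, 26.6])]
wrench [(0.6, [382.6, 206.1, 44.1, 18.8])]
chuck [(0.84, [320.9, 285.1, 22.5, 27.1])]
```

View pics/s24.png

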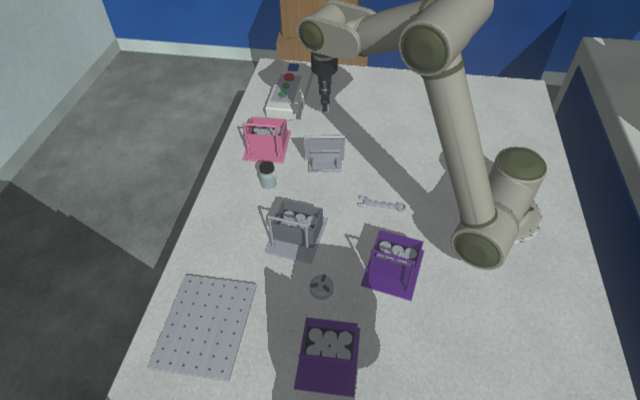

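The lid stands in the slot at (324,153). The arm is clear above it, and the jar, wrench and chuck are where they started. Handing in.

```bash
python3 -c "
from rig import *
print(close_job())"
```

```text
the job is handed in; nothing more can be done
None
```

The tub is open and its lid is standing in the rack slot, lip uppermost. I handed the job in at about 31 s; the hand-in reports no verdict.

**What I did**
- **First try:** I pinched the lip from above, but the lid came up flat instead of tipping, so I set it back in the tub.
- **Tipping:** I then put the open fingers in front of the lip and pushed back and up until the lid fell back onto the bar. With the gripper clear of the lid, the lip measured (0.608, 0.252, 0.181), where your description puts it.
- **Racking:** I took the lid by the raised lip, lifted it off and lowered it into the slot. It touched the floor at about 12 N, then I let go.

**Last checks**
- **Stance:** the lid leans about 13° towards the tub side. The lip centre is about 125 mm above the slot floor, and the lid is centred along the slot to within about 1 mm.
- **Foot:** one foot corner measured a few millimetres low (z ≈ 6 mm against the 10 mm floor). That is within the measuring error.
- **Lean angle:** the lip's height alone gives about 7°, and its sideways offset gives about 13°. Either is within the limit.
- **Stillness:** I compared the last two side views of the lid. They differed by up to 56 grey levels, and I did not look into it; it could be the arm's moving shadow. By eye the lid looked the same in both.
- **Bystanders:** the jar, wrench and chuck show within 2 pixels of where they were at the start, apart from the jar and wrench box sizes varying a little between detections.

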